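# Clamp up a cake board in the quick-release vise

## Task

Clamp up the next wooden cake-board blank: lay every loose wooden bar flat on the vise's bed between the jaws, side by side along the jaws and centred on them (open the jaw first if there is no room). Then press down the quick-release lever, slide the moving jaw up to the bars, let the lever come back up, screw the handle until the jaw squeezes the bars really tight, and last swing the lever's guard hasp over until it lies in its forked catch. Leave the cake, the dessert cups, the glue bottle and the vase alone.

Things in the scene. Friction and masses are not known exactly. Their poses are not given: they have to be found in the camera images.
- vise: Grey benchtop quick-release vise, wood-faced jaws, bolted down. Origin: on the table under the middle of the fixed jaw's face. x along the jaws (-65 to 65 mm), y from the fixed jaw (face at y=0) to the moving jaw and screw handle, z up. Bed: flat, 15 mm above the table, 130 mm wide, y -35 to 310 mm. Jaws 60 mm high (boss mid moving jaw and carriage block behind it 88 mm).
- bed (a point): point on the bed's upper face at the middle of the fixed jaw's face; axes as the vise's
- jaw_face (a point): the same point on the moving jaw's face (level with the bed); axes as the vise's. Gap between the jaws = its distance from bed = 190 mm - carriage - jaw; starts anywhere from 98 to 160 mm. The carriage block is 70 x 70 mm, from 30 mm behind the retracted face
- carriage (a joint): slide of the carriage (moving jaw, lever, guard and handle ride on it) towards the fixed jaw, m, 0 (fully open) to 0.140. Locked (to about 100 N) by the half-nut while the lever is up, in notches 8 mm apart; slides with 2 N while the lever is pressed
- jaw (a joint): advance of the moving jaw out of the carriage by the screw, m, 0 to 0.038: 16 mm per turn of the handle
- handle (a joint): screw handle, rad, 0 to 15, grows as it tightens; stays where left. Axis level, along the vise's y. Tightening is clockwise seen from the handle's end: the upper spoke moves to the vise's -x. Takes 0.16 N m free, up to 0.4 N m when tight. Once the jaw bears on bars that touch one another, about another 1 rad makes it tight
- handle_hub (a point): centre of the handle's hub (26 mm across), 75 mm above the table, 135 mm behind the retracted jaw face (+y). Four round spokes 12 mm thick reach 58 mm from the axis, 90 degrees apart; at handle = 0 one stands 0.35 rad from upright, leaning to the vise's +x. Push a spoke over by its flank, from above with closed fingers
- lever (a joint): quick-release lever, rad: 0 = up (jaw locked), grows as its pad is pressed down, stop at 0.32; the half-nut is clear of its teeth from 0.16, so hold it at 0.19 or more while sliding (its pad then 9 mm or more down); 9 N at the pad to move, 13 N at the stop; springs up by itself (it may stand at up to 0.16 on a tooth until the screw pushes the carriage on to the next notch)
- lever_pad (a point): middle of the lever's upper face: a steel tray on the carriage's -x flank, 58 mm above the table when up, 65 mm behind the retracted jaw face; hinged 45 mm to its +x on an axis along y. Inside it is 50 x 50 mm, with lips 17 mm above the face on its two y sides (11 mm outside): fingertips pressed down in the tray can push the carriage along y by the lips
- guard (a joint): guard hasp, rad: 0 = closed, level across the carriage, its end over the lever tray, between the two prongs of its forked catch; starts open at 1.8 to 2.1 (past upright, leaning back to the vise's +x, stop at 2.1). Light friction; falls shut by itself once pushed well past upright towards -x
- guard_hinge (a point): the hasp's hinge, axis along the vise's y, 40 mm to the +x of the vise's middle line, 97 mm above the table, 50 mm behind the retracted jaw face. The hasp is a flat steel strip 125 mm long, 14 mm wide, 6 mm thick
- guard_tip (a point): the hasp's free end, 122 mm from the hinge; a 20 mm lip is turned down there (when closed)
- bar1: plain light-wood bar, 120 x 30 x 30 mm, about 0.1 kg, lying loose on the table by the vise; 3 or 4 are present. Origin: its centre; x along its length
- bar2: plain light-wood bar, 120 x 30 x 30 mm, about 0.1 kg, lying loose on the table by the vise; 3 or 4 are present. Origin: its centre; x along its length
- bar3: plain light-wood bar, 120 x 30 x 30 mm, about 0.1 kg, lying loose on the table by the vise; 3 or 4 are present. Origin: its centre; x along its length
- bar4: plain light-wood bar, 120 x 30 x 30 mm, about 0.1 kg, lying loose on the table by the vise; 3 or 4 are present. Origin: its centre; x along its length
- cake_dome: cake plate with a glass dome, 220 mm across, 153 mm tall, origin under its middle; leave alone
- cup_tray: white tray 150 x 220 mm with dessert cups, 62 mm tall, origin under its middle; leave alone
- glue_bottle: white bottle, 60 mm across, 160 mm tall, origin under its middle; leave alone
- vase: steel vase with pink flowers, 90 mm across, 350 mm tall, origin under its middle; leave alone

How it is judged:
On the way, in this order (a step that is already met when the one before it is completed fails the run):
1. every bar lies flat on the bed between the jaws (x of bar1 in the frame of vise between -0.025 and 0.025 m and y of each of bar1, bar2, bar3, bar4 in the frame of vise above 0.008 m and y of each of bar1, bar2, bar3, bar4 in the frame of jaw_face below -0.008 m and z of each of bar1, bar2, bar3, bar4 in the frame of vise below 0.039 m and angle between the x axis of each of bar1, bar2, bar3, bar4 and the x axis of vise, either way round below 0.15 rad and x of bar2 in the frame of vise between -0.025 and 0.025 m and x of bar3 in the frame of vise between -0.025 and 0.025 m and x of bar4 in the frame of vise between -0.025 and 0.025 m), for 0.2 s.
2. with the release lever pressed, the moving jaw has been slid up to the bars (within 10 mm) (value of joint lever above 0.1 rad and y of any of bar1, bar2, bar3, bar4 in the frame of jaw_face above -0.025 m), for 0.1 s.
3. the lever is let up again (value of joint lever below 0.06 rad), for 0.2 s.
4. the jaw is screwed tight on the bars (over 20 N) (value of joint lever below 0.06 rad and (contact force between jaw and bar1 above 20 N or contact force between jaw and bar2 above 20 N or contact force between jaw and bar3 above 20 N or contact force between jaw and bar4 above 20 N)), for 0.3 s.
5. the guard hasp lies closed in its catch (value of joint guard below 0.06 rad), for 0.3 s.
At the end, for the whole second after the job is handed in: Every bar lies on the bed between the jaws, flat (not on another bar), along the jaws within 0.15 rad and centred on them within 25 mm; the lever is up; the jaw squeezes the bars with more than 20 N; the guard hasp is closed (within 0.06 rad); all at rest (all of step 1 and all of step 4 and linear speed of each of bar1, bar2, bar3, bar4 below 0.02 m/s and value of joint guard below 0.06 rad); the robot touches nothing.
It fails at once if the glass-domed cake is moved more than 30 mm or tipped (distance of cake_dome from where it was at the start of the episode above 0.03 m or angle between cake_dome's own z axis and vertical above 0.35 rad).
It fails at once if the tray of dessert cups is moved more than 30 mm or tipped (distance of cup_tray from where it was at the start of the episode above 0.03 m or angle between cup_tray's own z axis and vertical above 0.35 rad).
It fails at once if the glue bottle is moved more than 30 mm or tipped (distance of glue_bottle from where it was at the start of the episode above 0.03 m or angle between glue_bottle's own z axis and vertical above 0.35 rad).
It fails at once if the vase is moved more than 30 mm or tipped (distance of vase from where it was at the start of the episode above 0.03 m or angle between vase's own z axis and vertical above 0.35 rad).
Of bar1, bar2, bar3, bar4 only 3 to 4 are there at a start; the rules pass over those that are not, and their reading is None.
At some moment in a run one of bar1, bar2, bar3, bar4 may be knocked a few centimetres aside while the robot is not near it.
Once in a run the grip may slacken for a moment while it holds something.
It also fails if it takes over 210 s, if anything falls off the work surface, if the arm or the gripper's body presses on something with over 40 N, if the wrist force passes 120 N, or if a joint passes its speed limit or range.

## Robot

A 6-joint arm with a two-finger parallel gripper is mounted at the origin on the work surface. World frame = base frame: x ahead of the robot, y to its left, z up, the work surface at z = 0. Lengths are in m, angles in rad, forces in N, time in s.
With the tool pointing down it reaches from about 0.375 to 0.825 m from the base axis. Payload 5.5 kg.
Tool frame: the origin (TCP) lies between the finger pads; the fingertips stand 14 mm ahead of it and the grasp point (between the pads) lies 5 mm behind it; z points along the fingers, x is the direction in which the jaws open and shut, and the axes are right-handed (so a half turn about z gives the same grasp; the last joint's range is limited). The gripper opens to 85 mm and grips with 20 to 120 N. Pads are 22 mm wide; open, the fingers measure 114 mm over their backs; the gripper's body (76 mm by 85 mm) begins 54 mm behind the grasp point. The pads swing forward as they close: fully open they stand 13 mm farther back than shut.
Start: joints at [1.334, 0.314, -0.047, 1.21, 0, 1.571], TCP at [0.141, 0.583, 0.245] pointing down, gripper open.
Joint ranges: [-2.67, 2.67], [-0.69, 1.73], [-1.03, 1.25], [-2.08, 2.16], [-1.42, 1.45], [-3.14, 3.14]. Speed limits (rad/s): [2.39, 2.39, 3.01, 3.14, 3.14, 3.14].

## Interface

Orientations are given as [roll, pitch, yaw] about the fixed x, y, z axes, in that order (R = Rz(yaw) Ry(pitch) Rx(roll)).
In Python, from rig import r gives the robot as it stands. The module is installed in compiled form; this text tells all that it offers.
- The arm moves only by the tool apply_moves, never from a script. Its argument "increments" is a list that holds one entry, the list of rows, each a list of 7 numbers: the turn, a rotation vector about the tool's x, y, z in rad, then the shift along the tool's x, y, z in mm, then the finger opening in mm, from 0 to 85.4. A call has 1 to 12 rows; each row is the pose to reach, as a shift and turn from the pose commanded when the call began, along the tool's axes at that moment; what a row does not reach only later rows make up. A row lasts 1/10 s, in which the tool goes at most 50 mm and 8.59 degrees, less where a joint would pass 70% of its speed; a pose out of reach is approached as far as the arm can. A call with a gripper value outside its range is refused whole. The fingers move at their own pace and stop on an object; "squeeze" is the grip in N (left out, the last holds). Time passes only in rows, so rows that repeat a pose let the fingers close. It gives the time, the measured TCP pose, the force and the opening at its end, in the units of the state.
- r.sense(): the state, without advancing time (a new reading comes with each control period).
- r.capture(name): name is "side" or "top" or "wrist"; returns the picture (480x640x3 uint8, red, green, blue); there is no depth.
- r.get_calibration(name): a dict with "K" (3x3 intrinsics, pixels), "T" (4x4, takes a point from camera to world coordinates); the wrist camera has in their place "mount" (4x4, takes a point from camera to tool coordinates, whose origin is the TCP and whose axes are the tool frame's). Camera axes: x right, y up, looking along -z (the intrinsics and any distortion apply to the point x, -y, -z); pixel columns grow to the right and rows downward; lengths in m; the calibration is good to about 2 mm. The wrist camera is an equidistant fisheye: a pixel r from the principal point sees the ray r / f radians off the axis. A picture is of the moment at which its call begins: read the wrist's pose just before it. get_calibration takes no time and is no camera call.
- r.finish_job(): hands the job in, once; it reports no verdict.
Trained networks look in the newest picture that a camera, given by its name, has taken for a name from the list of things; names that differ only in an ending like _2 or _b are one class to them, and where a whole thing is asked for, a point or a joint stands for the part that bears it (a point fixed in the world has none). Each returns a list of dicts, best first, with "score" (0 to 1); they miss things now and then, are a little off and sometimes report something else, mostly with a low value. They report only what shows in the picture. A call takes as long as a camera call.
- r.find_in(camera, label): "at" ([column, row] in pixels, amid what is visible of it).
The state is a dict: "time": time; "joints": joint angles; "qvel": joint speeds; "joint_torque": joint torques, N m; "ee_pos": TCP position; "orientation": TCP orientation; "force": force on the tool from outside, world axes, zero at the start; "torque": the same for the moment, N m; "grip_width": finger opening in m.
Only numpy, scipy, OpenCV 4.12 (cv2) and the standard library are available. Lean on these libraries where they do the work, as an engineer would, in place of code of your own. Each camera call takes 0.05 s, during which the arm holds its last target.

## Working session

There is one attempt and no reset: what is moved stays moved. The work goes in short steps, Python scripts to look and compute and a tool call to move; the robot and the scene stay as the last step left them, time stands still between calls to the robot, and variables do not carry over. Pictures are saved under pics/ and viewed, and the job is handed in when it is done.

Besides the shell and the picture viewer there is one more tool, called after "Request:" as name(argument=value, ...), one argument or row to a line, values as JSON. apply_moves: Moves the arm, as the interface text tells. Its arguments: {"type":"object","properties":{"increments":{"type":"array","items":{"type":"array","items":{"type":"array","items":{"type":"number"}}}},"squeeze":{"type":"number"}},"required":["increments"]}

```bash
ls; mkdir -p pics; cat > h.py <<'E'
import numpy as np, cv2
from rig import r
from scipy.spatial.transform import Rotation as R
def save(cam,name):
    im=r.capture(cam); cv2.imwrite('pics/%s.png'%name, im[:,:,::-1]); return im
E
python3 - <<'E'
from h import *
s=r.sense()
for k in s: print(k,np.round(s[k],4))
for c in ['side','top','wrist']:
    save(c,c+'0'); print(c,{k:(np.round(v,4).tolist() if not isinstance(v,str) else v) for k,v in r.get_calibration(c).items()})
for c in ['side','top']:
  for n in ['vise','bar1','lever_pad','guard_tip','guard_hinge','handle_hub','cake_dome','cup_tray','glue_bottle','vase']:
    print(c,n,[(np.round(d['at'],1).tolist(),round(d['score'],2)) for d in r.find_in(c,n)])
E
```

```text
pics
time 0.0
joints [ 1.334   0.3142 -0.0481  1.2102  0.      1.5708]
qvel [-0.0006 -0.0009 -0.0005 -0.0001 -0.0013 -0.0007]
joint_torque [ 6.00000e-04 -5.39587e+01  3.39752e+01  1.92000e-02  2.00000e-04
  0.00000e+00]
ee_pos [0.1406 0.5827 0.2444]
orientation [-3.1416e+00  1.7000e-03  1.3340e+00]
force [1.0175 0.401  0.836 ]
torque [-0.0304 -0.0445 -0.0511]
grip_width 0.0855
side {'K': [[474.9878, 0.0, 322.1561], [0.0, 474.9878, 230.9419], [0.0, 0.0, 1.0]], 'T': [[-0.9996, 0.0021, -0.0274, 0.5559], [-0.0227, -0.6291, 0.777, 1.185], [-0.0156, 0.7773, 0.6289, 0.9527], [0.0, 0.0, 0.0, 1.0]]}
top {'K': [[571.0288, 0.0, 323.7313], [0.0, 571.0288, 236.0766], [0.0, 0.0, 1.0]], 'T': [[0.0035, 0.996, -0.0889, 0.4372], [-1.0, 0.0038, 0.0031, 0.103], [0.0034, 0.0889, 0.996, 1.8543], [0.0, 0.0, 0.0, 1.0]]}
wrist {'K': [[371.6483, 0.0, 323.2674], [0.0, 371.6483, 245.849], [0.0, 0.0, 1.0]], 'mount': [[1.0, -0.0005, 0.0002, -0.001], [-0.0004, -0.9497, -0.3132, -0.0798], [0.0003, 0.3132, -0.9497, -0.1278], [0.0, 0.0, 0.0, 1.0]]}
side vise [([337.3, 246.0], 0.72)]
side bar1 [([366.8, 164.4], 0.73),
[... 259 characters left out ...]
, 245.6], 0.33)]
side cup_tray [([272.5, 263.8], 0.7)]
side glue_bottle [([312.2, 330.9], 0.87), ([392.0, 333.8], 0.64)]
side vase [([390.0, 335.1], 0.93)]
top vise [([317.7, 251.1], 0.94), ([305.6, 255.6], 0.5)]
top bar1 [([470.6, 235.8], 0.7), ([319.8, 250.5], 0.65), ([427.6, 240.4], 0.64), ([470.2, 287.5], 0.62)]
top lever_pad [([304.5, 273.5], 0.72)]
top guard_tip []
top guard_hinge [([307.0, 230.6], 0.6)]
top handle_hub [([279.0, 251.1], 0.44), ([210.8, 235.8], 0.4)]
top cake_dome [([396.8, 189.8], 0.75)]
top cup_tray [([280.8, 250.8], 0.68), ([300.9, 192.2], 0.66)]
top glue_bottle [([214.8, 235.0], 0.56), ([302.1, 273.4], 0.27)]
top vase [([147.7, 282.1], 0.75), ([299.0, 275.5], 0.17)]
```

View pics/side0.png

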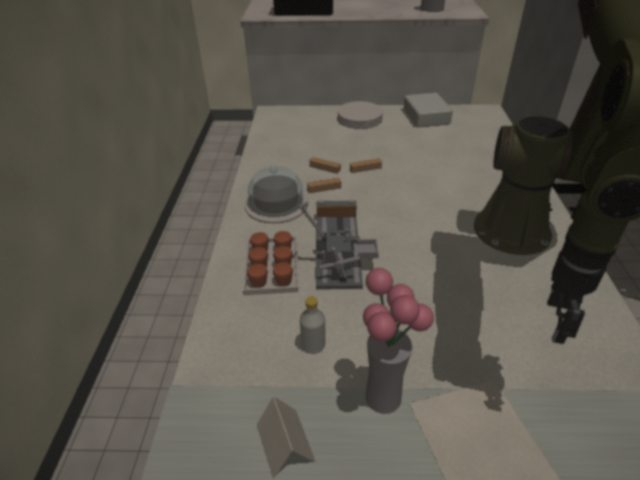

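View pics/top0.png

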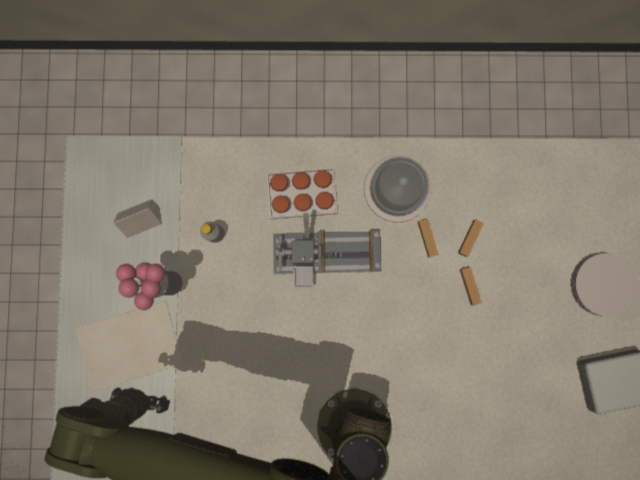

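View pics/wrist0.png

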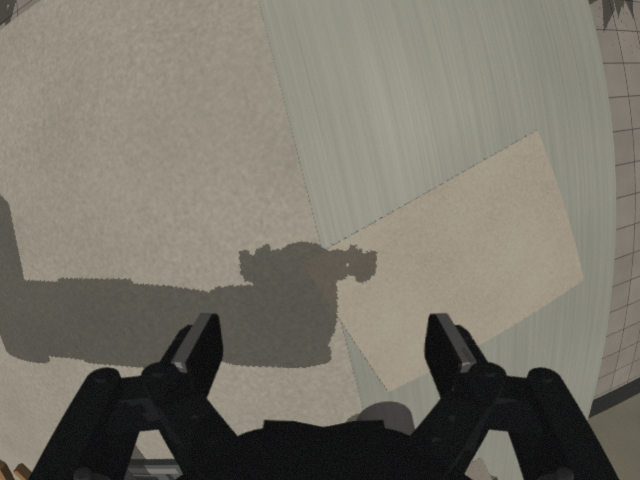

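```bash
python3 - <<'E'
import cv2
a=cv2.imread('pics/top0.png')[140:340,130:530]; cv2.imwrite('pics/top0z.png',cv2.resize(a,(800,400),interpolation=cv2.INTER_CUBIC))
a=cv2.imread('pics/side0.png')[110:370,230:480]; cv2.imwrite('pics/side0z.png',cv2.resize(a,None,fx=2.3,fy=2.3,interpolation=cv2.INTER_CUBIC))
E
```

```text
(no output)
```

View pics/top0z.png

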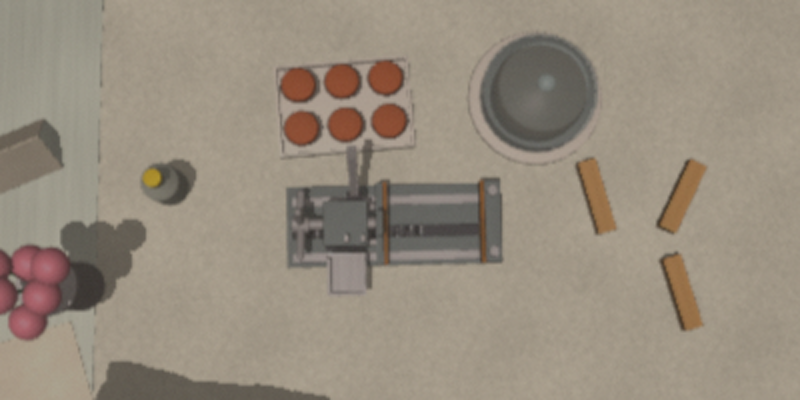

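View pics/side0z.png

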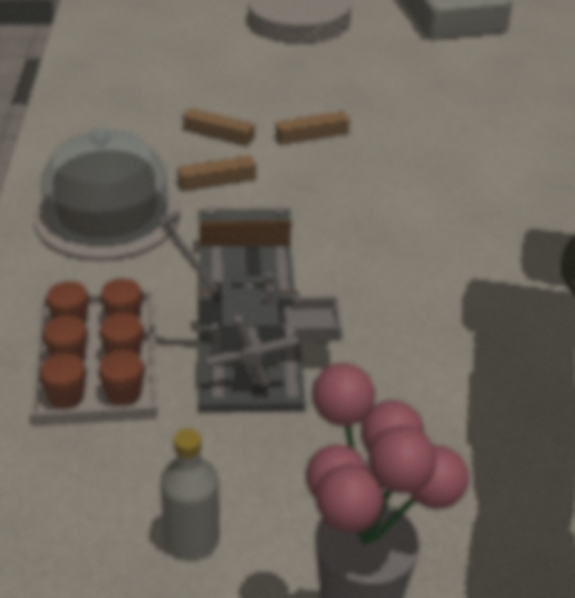

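The top view shows three bars at right (429,238), (471,238), (471,285). The vise is at (273–381, 230–285), with the fixed jaw right and the moving jaw and tray left, and the gap is about 150 mm. Next I'll compute the world positions.

```bash
cat >> h.py <<'E'
def pix2w(cam,uv,z,state=None):
    c=r.get_calibration(cam); K=np.array(c['K']); uv=np.atleast_2d(np.array(uv,float))
    if cam=='wrist':
        s=state; T=np.eye(4); T[:3,:3]=R.from_euler('xyz',s['orientation']).as_matrix(); T[:3,3]=s['ee_pos']
        T=T@np.array(c['mount'])
        d=(uv-K[:2,2])/K[0,0]; th=np.linalg.norm(d,axis=1); k=np.sin(th)/np.maximum(th,1e-9)
        ray=np.c_[d[:,0]*k,-d[:,1]*k,-np.cos(th)]
    else:
        T=np.array(c['T']); d=(uv-K[:2,2])/K[0,0]
        ray=np.c_[d[:,0],-d[:,1],-np.ones(len(d))]
    w=ray@T[:3,:3].T; t=(z-T[2,3])/w[:,2]
    return T[:3,3]+t[:,None]*w
def w2pix(cam,p,state=None):
    c=r.get_calibration(cam); K=np.array(c['K']); p=np.atleast_2d(np.array(p,float)); T=np.array(c.get('T',np.eye(4)))
    if cam=='wrist':
        s=state; T=np.eye(4); T[:3,:3]=R.from_euler('xyz',s['orientation']).as_matrix(); T[:3,3]=s['ee_pos']
        T=T@np.array(c['mount'])
    q=(p-T[:3,3])@T[:3,:3]; q=q*[1,-1,-1]
    if cam=='wrist':
        rr=np.linalg.norm(q[:,:2],axis=1); th=np.arctan2(rr,q[:,2]); return K[:2,2]+K[0,0]*(q[:,:2]/np.maximum(rr,1e-9)[:,None])*th[:,None]
    return K[:2,2]+K[0,0]*q[:,:2]/q[:,2:]
E
python3 - <<'E'
from h import *
f=lambda p,z:print(p,z,pix2w('top',p,z).round(3).tolist())
for p in [(429,238),(471,238),(471,285)]: f(p,.03)
f((387,178),.0);
z=lambda a,b:(130+a/2,140+b/2)
for p in [(287,189),(502,180),(502,263),(289,267)]: f(z(*p),.015)
for p in [(484,180),(482,262)]: f(z(*p),.06)
for p in [(388,182),(388,262)]: f(z(*p),.06)
f(z(348,272),.06); f((399,186),.1);f((303,193),.05);f((209,231),.1);f((160,285),.1)
f(z(352,150),.12)
E
```

```text
(429, 238) 0.03 [[0.595, -0.24, 0.03]]
(471, 238) 0.03 [[0.596, -0.375, 0.03]]
(471, 285) 0.03 [[0.445, -0.372, 0.03]]
(387, 178) 0.0 [[0.796, -0.11, 0.0]]
(273.5, 234.5) 0.015 [[0.606, 0.26, 0.015]]
(381.0, 230.0) 0.015 [[0.622, -0.088, 0.015]]
(381.0, 271.5) 0.015 [[0.488, -0.087, 0.015]]
(274.5, 273.5) 0.015 [[0.48, 0.255, 0.015]]
(372.0, 230.0) 0.06 [[0.617, -0.055, 0.06]]
(371.0, 271.0) 0.06 [[0.488, -0.051, 0.06]]
(324.0, 231.0) 0.06 [[0.614, 0.097, 0.06]]
(324.0, 271.0) 0.06 [[0.487, 0.096, 0.06]]
(304.0, 276.0) 0.06 [[0.472, 0.159, 0.06]]
(399, 186) 0.1 [[0.751, -0.136, 0.1]]
(303, 193) 0.05 [[0.736, 0.164, 0.05]]
(209, 231) 0.1 [[0.608, 0.452, 0.1]]
(160, 285) 0.1 [[0.442, 0.598, 0.1]]
(306.0, 215.0) 0.12 [[0.657, 0.152, 0.12]]
```

```bash
cat >> h.py <<'E'
def plan(*wps):
    """wps: (x,y,z,yaw) tool-down targets; prints increments from the present pose"""
    s=r.sense(); R0=R.from_euler('xyz',s['orientation']); p0=np.array(s['ee_pos'])
    for w in wps:
        Rt=R.from_euler('xyz',[np.pi,0,w[3]]) if len(w)==4 else R.from_euler('xyz',w[3:6])
        rv=(R0.inv()*Rt).as_rotvec(); d=R0.inv().apply(np.array(w[:3])-p0)*1000
        print('[%.3f,%.3f,%.3f, %.1f,%.1f,%.1f]'%(*rv,*d), 'q1 %.2f r %.3f'%(np.arctan2(w[1],w[0]),np.hypot(w[0],w[1])))
def st():
    s=r.sense(); print('t %.2f pos %s ori %s F %s w %.4f'%(s['time'],np.round(s['ee_pos'],4),np.round(s['orientation'],3),np.round(s['force'],1),s['grip_width'])); return s
E
python3 - <<'E'
from h import *
plan((0.45,-0.05,0.33,1.6))
E
```

```text
[0.000,-0.000,-0.266, -543.1,449.2,-84.7] q1 -0.11 r 0.453
```

Request:
apply_moves(
  increments=[
    [[0,0,-0.1,-90,75,-30,85],[0,0,-0.2,-180,150,-60,85],[0,0,-0.266,-270,225,-85,85],[0,0,-0.266,-360,300,-85,85],[0,0,-0.266,-450,375,-85,85],[0,0,-0.266,-543,449,-85,85],[0,0,-0.266,-543,449,-85,85],[0,0,-0.266,-543,449,-85,85],[0,0,-0.266,-543,449,-85,85],[0,0,-0.266,-543,449,-85,85],[0,0,-0.266,-543,449,-85,85],[0,0,-0.266,-543,449,-85,85]],
  ],
)

```text
time: 2.35
ee_pos: [0.4019, 0.0479, 0.3222]
orientation: [3.14, -0.0, 1.6]
force: [1.1, 0.3, -0.8]
grip_width: 0.0851
```

```bash
python3 - <<'E'
from h import *
st();plan((0.45,-0.05,0.33,1.6))
E
```

```text
t 2.35 pos [0.4019 0.0479 0.3222] ori [ 3.14 -0.    1.6 ] F [ 1.1  0.3 -0.8] w 0.0851
[0.001,-0.000,-0.000, -99.2,45.3,-7.8] q1 -0.11 r 0.453
```

Request:
apply_moves(
  increments=[
    [[0,0,0,-50,22,-8,85],[0,0,0,-99,45,-8,85],[0,0,0,-99,45,-8,85],[0,0,0,-99,45,-8,85]],
  ],
)

```text
time: 2.75
ee_pos: [0.4495, -0.0491, 0.3293]
orientation: [-3.141, -0.0, 1.597]
force: [-0.6, 0.2, 0.4]
grip_width: 0.0849
```

```bash
python3 - <<'E'
from h import *
s=st();save('wrist','w1')
for n in ['vise','bar1','lever_pad','guard_tip','guard_hinge','handle_hub']:
    print(n,[(np.round(d['at'],1).tolist(),round(d['score'],2)) for d in r.find_in('wrist',n)])
import json; json.dump({k:np.array(v).tolist() for k,v in s.items()},open('s1.json','w'))
E
```

```text
t 2.75 pos [ 0.4495 -0.0491  0.3293] ori [-3.141 -0.     1.597] F [-0.6  0.2  0.4] w 0.0849
vise [([435.3, 271.8], 0.79), ([621.9, 311.6], 0.29)]
bar1 [([102.5, 293.0], 0.7), ([182.3, 286.9], 0.68), ([87.9, 189.8], 0.67)]
lever_pad [([499.7, 228.2], 0.91)]
guard_tip [([491.5, 341.8], 0.71), ([545.7, 289.2], 0.66), ([491.0, 274.1], 0.58), ([620.1, 313.8], 0.36)]
guard_hinge [([486.8, 337.5], 0.92)]
handle_hub [([546.7, 290.4], 0.58)]
```

View pics/w1.png

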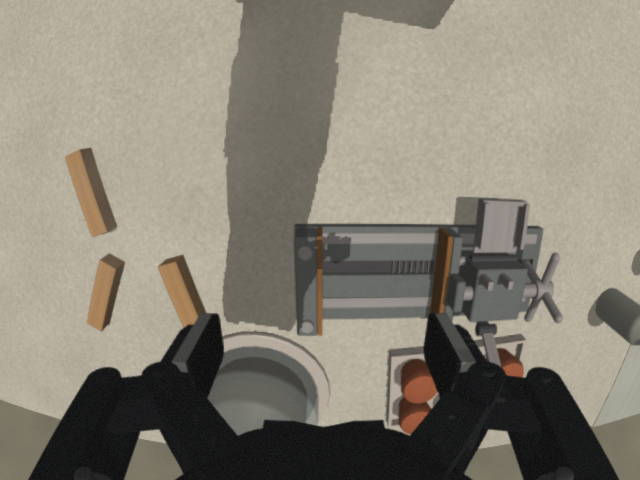

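The wrist view shows bars at (88,190), (102,293) and (182,290), fixed jaw at x≈320, moving jaw at x≈445 and tray at (500,228). I'll zoom in for edges.

```bash
python3 - <<'E'
import cv2
im=cv2.imread('pics/w1.png')
a=im[195:345,285:565]; cv2.imwrite('pics/w1a.png',cv2.resize(a,None,fx=2.8,fy=2.8,interpolation=cv2.INTER_CUBIC))
a=im[135:345,55:215]; cv2.imwrite('pics/w1b.png',cv2.resize(a,None,fx=2.8,fy=2.8,interpolation=cv2.INTER_CUBIC))
E
```

```text
(no output)
```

View pics/w1a.png

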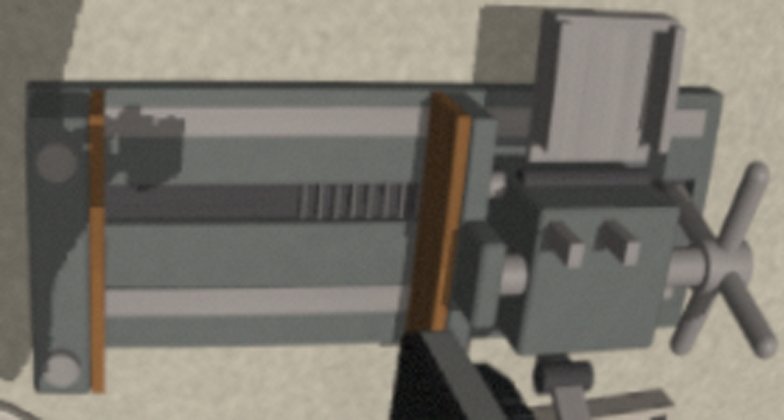

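View pics/w1b.png

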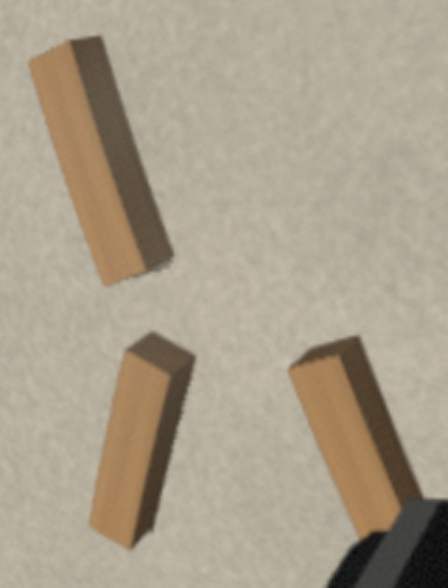

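```bash
python3 - <<'E'
from h import *
import json; s=json.load(open('s1.json'))
A=lambda x,y:(285+x/2.8,195+y/2.8); B=lambda x,y:(55+x/2.8,135+y/2.8)
f=lambda n,p,z:print(n,z,pix2w('wrist',p,z,s)[0].round(4).tolist())
for z in (.06,.075):
    f('fix near',A(104,92),z); f('fix far',A(104,392),z)
f('bed corner L near',A(28,84),.015);f('bed R near',A(720,92),.015); f('bed far y',A(300,346),.015); f('bed near y',A(300,84),.015)
f('movface bottom near',A(432,92),.015);f('movface top near',A(470,118),.06);f('movface top far',A(440,330),.06)
f('hub',A(722,265),.075)
for q in [(556,18),(543,155),(664,20),(640,160)]: f('tray',A(*q),.058)
f('lip outer corners',A(678,25),.075)
f('hinge',A(563,376),.097)
for n,P in dict(b1=[(30,62),(70,42),(145,272),(105,285)],b2=[(126,352),(168,374),(131,549),(90,525)],b3=[(290,369),(340,356),(402,530),(362,537)]).items():
    W=pix2w('wrist',[B(*q) for q in P],.03,s)[:,:2]; 
    m=(W[0]+W[1])/2; e=(W[2]+W[3])/2; print(n,W.round(4).tolist(),'c',((m+e)/2).round(4),'len',np.linalg.norm(e-m).round(4),'wid',np.linalg.norm(W[0]-W[1]).round(4),'dir',np.arctan2(*(m-e)[::-1]).round(3), 'm',m.round(4))
E
```

```text
fix near 0.06 [0.4793, -0.0507, 0.06]
fix far 0.06 [0.6173, -0.0472, 0.06]
fix near 0.075 [0.4752, -0.0507, 0.075]
fix far 0.075 [0.608, -0.0474, 0.075]
bed corner L near 0.015 [0.4889, -0.0841, 0.015]
bed R near 0.015 [0.4806, 0.2564, 0.015]
bed far y 0.015 [0.6178, 0.0489, 0.015]
bed near y 0.015 [0.4855, 0.0365, 0.015]
movface bottom near 0.015 [0.4871, 0.0987, 0.015]
movface top near 0.06 [0.4856, 0.1016, 0.06]
movface top far 0.06 [0.585, 0.1027, 0.06]
hub 0.075 [0.5475, 0.2364, 0.075]
tray 0.058 [0.4416, 0.1362, 0.058]
tray 0.058 [0.5017, 0.1391, 0.058]
tray 0.058 [0.4391, 0.1897, 0.058]
tray 0.058 [0.503, 0.1889, 0.058]
lip outer corners 0.075 [0.4378, 0.1868, 0.075]
hinge 0.097 [0.5891, 0.1503, 0.097]
b1 [[0.3927, -0.4009], [0.3851, -0.374], [0.4983, -0.3414], [0.5053, -0.3677]] c [ 0.4453 -0.371 ] len 0.1176 wid 0.028 dir -2.858 m [ 0.3889 -0.3874]
b2 [[0.5403, -0.361], [0.5509, -0.3368], [0.6573, -0.3864], [0.6451, -0.4121]] c [ 0.5984 -0.374 ] len 0.117 wid 0.0265 dir 2.697 m [ 0.5456 -0.3489]
b3 [[0.545, -0.2658], [0.5374, -0.2385], [0.6284, -0.2175], [0.6343, -0.2398]] c [ 0.5863 -0.2404] len 0.0932 wid 0.0283 dir -2.887 m [ 0.5412 -0.2522]
```

```bash
python3 - <<'E'
from h import *
plan((0.598,-0.238,0.10,1.825),(0.598,-0.238,0.018,1.825))
E
```

```text
[0.000,-0.000,-0.223, -196.0,143.0,229.8] q1 -0.38 r 0.644
[0.000,-0.000,-0.223, -196.0,142.9,311.8] q1 -0.38 r 0.644
```

Request:
apply_moves(
  increments=[
    [[0,0,-0.1,-33,24,20,85],[0,0,-0.2,-65,48,50,85],[0,0,-0.223,-98,71,90,85],[0,0,-0.223,-131,95,130,85],[0,0,-0.223,-164,119,170,85],[0,0,-0.223,-190,140,200,85],[0,0,-0.223,-196,143,230,85],[0,0,-0.223,-196,143,230,85],[0,0,-0.223,-196,143,230,85]],
  ],
)

```text
time: 4.0
ee_pos: [0.5971, -0.2384, 0.0987]
orientation: [-3.139, -0.002, 1.824]
force: [-0.1, 0.4, 1.0]
grip_width: 0.0847
```

```bash
python3 - <<'E'
from h import *
s=st();save('wrist','w2')
b=r.find_in('wrist','bar1'); print([(np.round(d['at'],1).tolist(),round(d['score'],2),pix2w('wrist',d['at'],.03,s)[0].round(3).tolist()) for d in b])
plan((0.598,-0.238,0.018,1.825))
E
```

```text
t 4.00 pos [ 0.5971 -0.2384  0.0987] ori [-3.139e+00 -2.000e-03  1.824e+00] F [-0.1  0.4  1. ] w 0.0847
[([167.6, 34.5], 0.92, [0.485, -0.357, 0.03]), ([119.8, 205.8], 0.84, [0.588, -0.368, 0.03]), ([325.8, 251.6], 0.56, [0.585, -0.241, 0.03])]
[0.002,0.001,-0.001, 1.0,-0.6,83.6] q1 -0.38 r 0.644
```

View pics/w2.png

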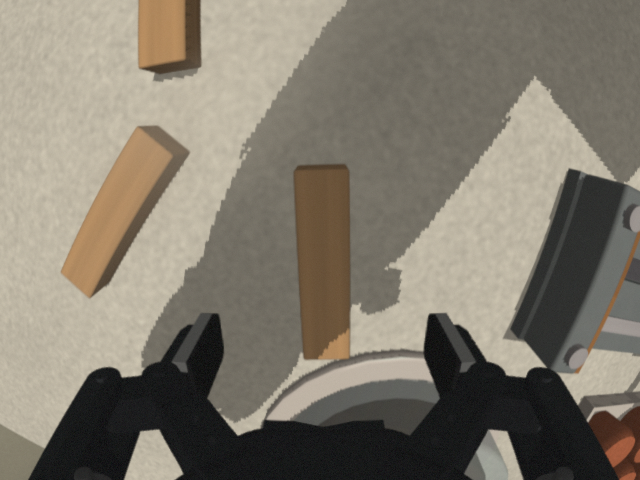

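```bash
python3 - <<'E'
from h import *
s=r.sense(); W=pix2w('wrist',[(322,166),(327,358),(296,250),(350,250)],.03,s); print(W.round(4), (W[0]+W[1])/2, np.linalg.norm(W[0]-W[1]))
E
```

```text
[[ 0.5416 -0.2556  0.03  ]
 [ 0.6587 -0.222   0.03  ]
 [ 0.5913 -0.258   0.03  ]
 [ 0.5836 -0.2283  0.03  ]] [ 0.60012521 -0.23878816  0.03      ] 0.12178483184460016
```

Request:
apply_moves(
  increments=[
    [[0,0,0,1,0,45,85],[0,0,0,1,0,81,85],[0,0,0,1,0,81,85],[0,0,0,1,0,81,20],[0,0,0,1,0,81,20],[0,0,0,1,0,81,20],[0,0,0,1,0,81,20],[0,0,0,1,0,81,20]],
  ],
  squeeze=60,
)

```text
time: 4.9
ee_pos: [0.5993, -0.2392, 0.021]
orientation: [3.138, 0.002, 1.823]
force: [0.9, -0.1, 7.1]
grip_width: 0.0293
```

```bash
python3 - <<'E'
from h import *
st()
o=np.array([.553,-.049]); 
def v(x,y): c,s_=np.cos(.024),np.sin(.024); return o+[c*x-s_*y,s_*x+c*y]
print(v(0,33/1000))
p=v(0,.034)
plan((0.598,-0.238,0.11,1.825),(*p,0.13,1.595),(*p,.036,1.595))
E
```

```text
t 4.90 pos [ 0.5993 -0.2392  0.021 ] ori [3.138e+00 2.000e-03 1.823e+00] F [ 0.9 -0.1  7.1] w 0.0293
[ 0.55220808 -0.0160095 ]
[0.003,0.002,-0.002, 1.3,-0.7,-89.0] q1 -0.38 r 0.644
[0.003,0.002,0.228, 228.6,10.6,-109.5] q1 -0.03 r 0.552
[0.003,0.002,0.228, 228.8,10.3,-15.5] q1 -0.03 r 0.552
```

Request:
apply_moves(
  increments=[
    [[0,0,0,0,0,-50,20],[0,0,0,0,0,-95,20],[0,0,0.1,45,2,-110,20],[0,0,0.2,90,5,-110,20],[0,0,0.228,137,7,-110,20],[0,0,0.228,183,9,-110,20],[0,0,0.228,228,11,-110,20],[0,0,0.228,228,11,-110,20],[0,0,0.228,228,11,-110,20],[0,0,0.228,228,11,-110,20]],
  ],
)

```text
time: 5.9
ee_pos: [0.552, -0.0158, 0.1291]
orientation: [3.141, 0.001, 1.594]
force: [-0.2, -0.2, -1.3]
grip_width: 0.0287
```

```bash
python3 - <<'E'
from h import *
s=st()
save('wrist','w3')
p=(.5522,-.015)
plan((*p,.06,1.595),(*p,.037,1.595))
E
```

```text
t 5.90 pos [ 0.552  -0.0158  0.1291] ori [3.141e+00 1.000e-03 1.594e+00] F [-0.2 -0.2 -1.3] w 0.0287
[0.001,0.000,-0.001, 1.1,0.2,69.0] q1 -0.03 r 0.552
[0.001,0.000,-0.001, 1.2,0.2,92.0] q1 -0.03 r 0.552
```

View pics/w3.png

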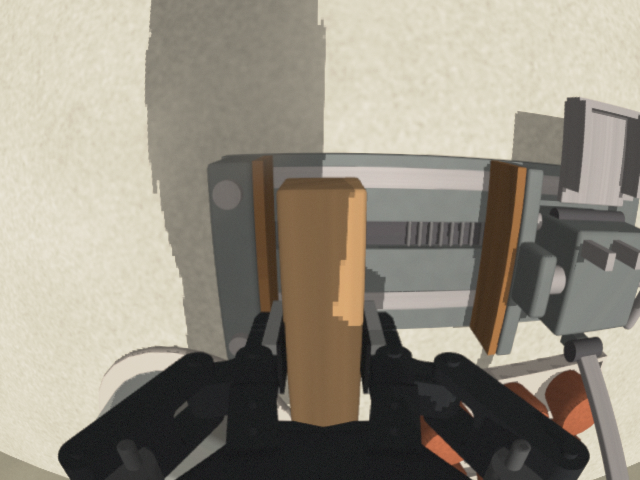

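```bash
python3 - <<'E'
from h import *
s=r.sense()
for n,p,z in [('fixtop',(253,160),.06),('fixtopR',(266,160),.06),('fixbot',(273,165),.015),('movbot',(488,164),.015),('movbot far',(472,322),.015),('movtop',(514,163),.06),('movtop',(526,170),.06),('nearedge',(400,157),.015),('tray',(566,100),.058),('tray',(640,112),.058)]: print(n,pix2w('wrist',p,z,s)[0].round(4))
E
python3 - <<'E'
import cv2
im=cv2.imread('pics/w3.png')[140:370,200:560]; cv2.imwrite('pics/w3a.png',cv2.resize(im,None,fx=2.2,fy=2.2))
E
```

```text
fixtop [ 0.4896 -0.0562  0.06  ]
fixtopR [ 0.4896 -0.0491  0.06  ]
fixbot [ 0.497  -0.0514  0.015 ]
movbot [0.4895 0.0952 0.015 ]
movbot far [0.6125 0.102  0.015 ]
movtop [0.484 0.091 0.06 ]
movtop [0.4873 0.0999 0.06  ]
nearedge [0.4893 0.0315 0.015 ]
tray [0.441  0.1273 0.058 ]
tray [0.4352 0.1984 0.058 ]
```

View pics/w3a.png

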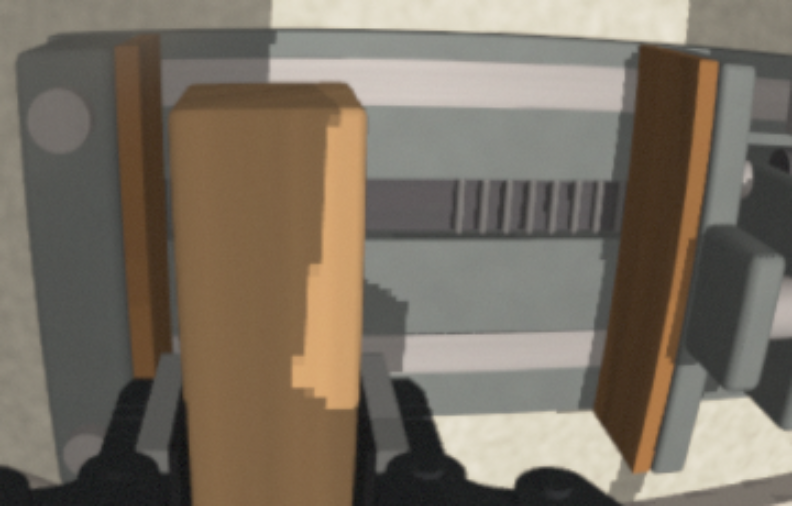

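Request:
apply_moves(
  increments=[
    [[0,0,0,5,1,45,20],[0,0,0,5,1,75,20],[0,0,0,5,1,90,20],[0,0,0,5,1,92,20],[0,0,0,5,1,92,20]],
  ],
)

```text
time: 6.45
ee_pos: [0.5523, -0.0113, 0.0361]
orientation: [-3.141, 0.0, 1.593]
force: [-0.3, 0.2, -1.1]
grip_width: 0.0287
```

Request:
apply_moves(
  increments=[
    [[0,0,0,0,0,0,45],[0,0,0,0,0,0,45],[0,0,0,0,0,-45,40],[0,0,0,20,0,-60,0],[0,0,0,47,0,-60,0],[0,0,0,47,0,-60,0],[0,0,0,47,0,-60,0],[0,0,0,47,0,-30,0],[0,0,0,47,0,0,0],[0,0,0,47,0,0,0]],
  ],
)

```text
time: 7.45
ee_pos: [0.5475, 0.0359, 0.033]
orientation: [-3.134, 0.001, 1.594]
force: [-1.0, -0.0, -0.4]
grip_width: -0.0002
```

```bash
python3 - <<'E'
from h import *
s=st()
save('wrist','w4')
E
```

```text
t 7.45 pos [0.5475 0.0359 0.033 ] ori [-3.134e+00  1.000e-03  1.594e+00] F [-1.  -0.  -0.4] w -0.0002
```

View pics/w4.png

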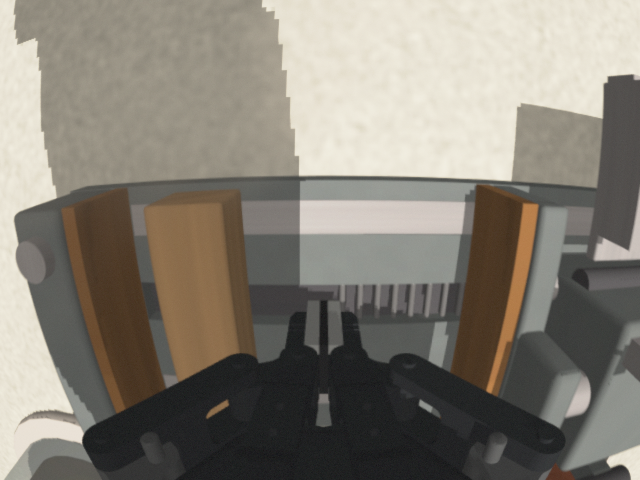

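Request:
apply_moves(
  increments=[
    [[0,0,0,-10,0,0,0],[0,0,0,-18,0,0,0],[0,0,0,-24,0,0,0],[0,0,0,-30,0,0,0],[0,0,0,-36,0,0,0],[0,0,0,-39,0,0,0],[0,0,0,-39,0,0,0]],
  ],
)

```text
time: 8.2
ee_pos: [0.5521, -0.0025, 0.0367]
orientation: [3.142, 0.0, 1.594]
force: [-0.2, -0.7, 0.6]
grip_width: -0.0
```

Request:
apply_moves(
  increments=[
    [[0,0,0,-3,0,0,0],[0,0,0,-3,0,0,0],[0,0,0,8,0,0,0],[0,0,0,8,0,-45,0],[0,0,0,8,0,-90,20],[0,0,0,-40,-10,-110,85],[0,0,0,-80,-20,-110,85],[0,0,0,-80,-20,-110,85]],
  ],
)

```text
time: 9.0
ee_pos: [0.5338, -0.0857, 0.1478]
orientation: [3.14, 0.002, 1.591]
force: [-0.8, 1.3, -0.8]
grip_width: 0.0581
```

```bash
python3 - <<'E'
from h import *
s=st()
save('wrist','w5')
b=r.find_in('wrist','bar1'); print([(np.round(d['at'],1).tolist(),round(d['score'],2),pix2w('wrist',d['at'],.03,s)[0].round(3).tolist()) for d in b])
E
```

```text
t 9.00 pos [ 0.5338 -0.0857  0.1478] ori [3.140e+00 2.000e-03 1.591e+00] F [-0.8  1.3 -0.8] w 0.0581
[([16.7, 154.4], 0.68, [0.459, -0.349, 0.03]), ([401.1, 248.0], 0.65, [0.535, -0.032, 0.03]), ([33.3, 291.7], 0.56, [0.586, -0.359, 0.03])]
```

View pics/w5.png

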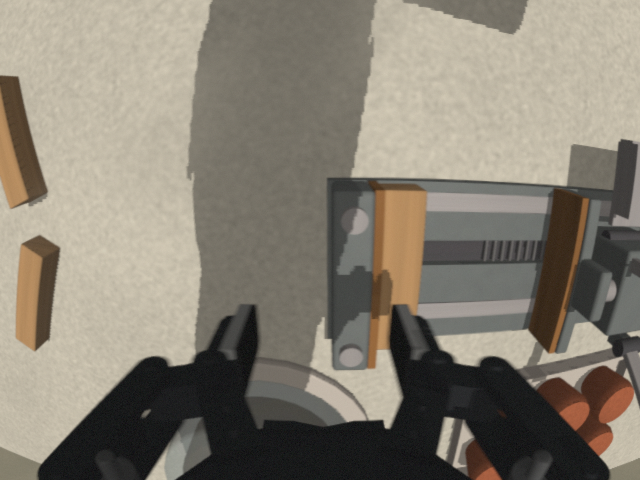

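Bar A sits flush against the fixed jaw (375–425, 185–350) and the other two are undisturbed at left. Next is the bar at (0.598,-0.374).

```bash
python3 - <<'E'
from h import *
s=r.sense()
print(pix2w('wrist',[(378,186),(423,187)],.045,s).round(4))
plan((0.5984,-0.374,0.10,1.126))
E
```

```text
[[ 0.4892 -0.0504  0.045 ]
 [ 0.4885 -0.0211  0.045 ]]
[0.000,-0.000,0.467, -292.9,57.9,46.5] q1 -0.56 r 0.706
```

Request:
apply_moves(
  increments=[
    [[0,0,0.1,-48,10,0,85],[0,0,0.2,-97,19,10,85],[0,0,0.3,-145,28,20,85],[0,0,0.4,-193,38,30,85],[0,0,0.467,-242,48,40,85],[0,0,0.467,-292,58,46,85],[0,0,0.467,-292,58,46,85],[0,0,0.467,-292,58,46,85],[0,0,0.467,-292,58,46,85]],
  ],
)

```text
time: 10.0
ee_pos: [0.5993, -0.3707, 0.1]
orientation: [-3.14, -0.001, 1.13]
force: [-1.0, -0.1, 0.4]
grip_width: 0.085
```

```bash
python3 - <<'E'
from h import *
s=st()
save('wrist','w6')
plan((0.5984,-0.374,0.022,1.126))
E
```

```text
t 10.00 pos [ 0.5993 -0.3707  0.1   ] ori [-3.14e+00 -1.00e-03  1.13e+00] F [-1.  -0.1  0.4] w 0.0850
[-0.001,-0.001,0.004, -3.5,0.6,78.4] q1 -0.56 r 0.706
```

View pics/w6.png

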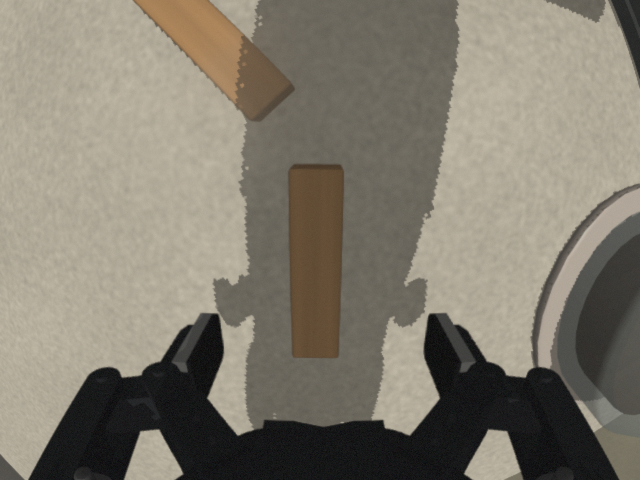

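Request:
apply_moves(
  increments=[
    [[0,0,0,-3.5,0,45,85],[0,0,0,-3.5,0,79,85],[0,0,0,-3.5,0,79,20],[0,0,0,-3.5,0,79,20],[0,0,0,-3.5,0,79,20],[0,0,0,-3.5,0,79,20],[0,0,0,-3.5,0,79,20],[0,0,0,-3.5,0,30,20],[0,0,0,-3.5,0,-10,20],[0,0,0,-3.5,0,-10,20]],
  ],
)

```text
time: 11.05
ee_pos: [0.6017, -0.3787, 0.1191]
orientation: [3.129, 0.001, 1.128]
force: [0.9, -0.3, -0.4]
grip_width: 0.029
```

```bash
python3 - <<'E'
from h import *
st()
p=(.5528-.024*.07,-.051+.070)
plan((*p,0.13,1.595),(*p,.038,1.595))
E
```

```text
t 11.05 pos [ 0.6017 -0.3787  0.1191] ori [3.129e+00 1.000e-03 1.128e+00] F [ 0.9 -0.3 -0.4] w 0.0290
[0.012,0.004,-0.467, 337.7,-216.0,-14.1] q1 0.03 r 0.551
[0.012,0.004,-0.467, 337.8,-217.1,77.9] q1 0.03 r 0.551
```

```bash
python3 - <<'E'
from h import *
p=(.5528-.024*.07,-.051+.070)
plan((.545,-.25,.14,1.28),(.53,-.14,.14,1.45),(.535,-.06,.14,1.595),(*p,0.13,1.595))
E
```

```text
[0.012,0.002,-0.152, 92.0,-106.1,-22.3] q1 -0.43 r 0.600
[0.012,0.003,-0.322, 184.9,-166.8,-23.2] q1 -0.26 r 0.548
[0.012,0.004,-0.467, 259.4,-196.6,-23.7] q1 -0.11 r 0.538
[0.012,0.004,-0.467, 337.7,-216.0,-14.1] q1 0.03 r 0.551
```

Request:
apply_moves(
  increments=[
    [[0,0,-0.05,31,-35,-15,20],[0,0,-0.1,61,-71,-22,20],[0,0,-0.152,92,-106,-22,20],[0,0,-0.24,122,-126,-22,20],[0,0,-0.32,154,-147,-22,20],[0.006,0.002,-0.4,185,-167,-22,20],[0.012,0.004,-0.467,222,-182,-22,20],[0.012,0.004,-0.467,259,-197,-22,20],[0.012,0.004,-0.467,300,-206,-20,20],[0.012,0.004,-0.467,338,-216,-14,20],[0.012,0.004,-0.467,338,-216,-14,20],[0.012,0.004,-0.467,338,-216,-14,20]],
  ],
)

```text
time: 12.25
ee_pos: [0.5472, 0.0225, 0.1248]
orientation: [-3.131, -0.006, 1.597]
force: [0.0, 0.3, -0.3]
grip_width: 0.0285
```

```bash
python3 - <<'E'
from h import *
s=st()
save('wrist','w7')
p=(.5528-.024*.07,-.051+.070)
plan((*p,.038,1.595))
E
```

```text
t 12.25 pos [0.5472 0.0225 0.1248] ori [-3.131 -0.006  1.597] F [ 0.   0.3 -0.3] w 0.0285
[-0.011,-0.006,0.001, -3.3,4.8,86.8] q1 0.03 r 0.551
```

View pics/w7.png

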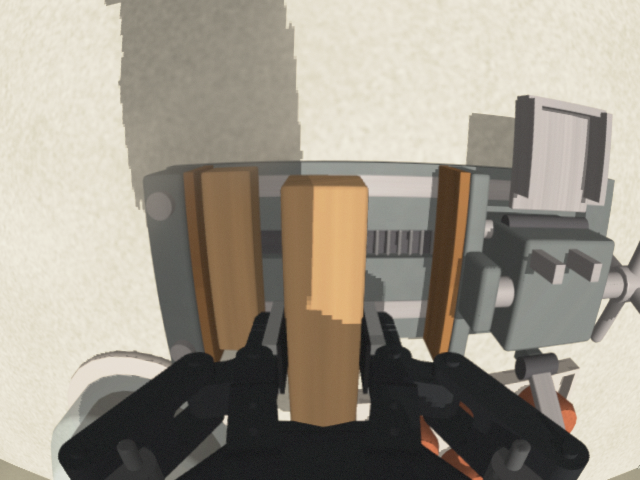

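Request:
apply_moves(
  increments=[
    [[-0.01,-0.005,0,-1,5,45,20],[-0.01,-0.005,0,-1,5,78,20],[-0.01,-0.005,0,-1,5,86,20],[-0.01,-0.005,0,-1,5,86,20],[-0.01,-0.005,0,-1,5,86,20]],
  ],
)

```text
time: 12.8
ee_pos: [0.5515, 0.0201, 0.0394]
orientation: [-3.142, -0.001, 1.593]
force: [-0.3, -0.9, -0.4]
grip_width: 0.0286
```

Level, 2–3 mm above the bed. I'll lower it, release, then push with closed fingers.

Request:
apply_moves(
  increments=[
    [[0,0,0,0,0,2,20],[0,0,0,0,0,2,20],[0,0,0,0,0,2,42],[0,0,0,0,0,2,42],[0,0,0,0,0,-45,40],[0,0,0,20,0,-70,0],[0,0,0,42,0,-75,0],[0,0,0,42,0,-75,0],[0,0,0,42,0,-75,0]],
  ],
)

```text
time: 13.7
ee_pos: [0.5502, 0.0632, 0.1133]
orientation: [-3.141, -0.001, 1.596]
force: [0.2, -0.5, -0.6]
grip_width: 0.0001
```

```bash
python3 - <<'E'
from h import *
s=st()
save('wrist','w8')
E
```

```text
t 13.70 pos [0.5502 0.0632 0.1133] ori [-3.141e+00 -1.000e-03  1.596e+00] F [ 0.2 -0.5 -0.6] w 0.0001
```

View pics/w8.png

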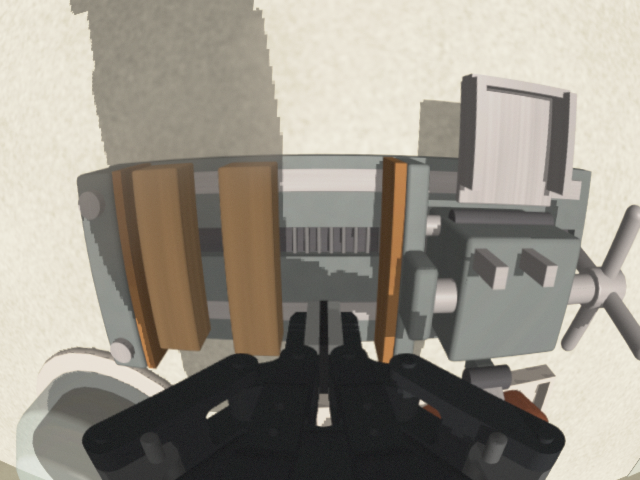

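Request:
apply_moves(
  increments=[
    [[0,0,0,-2,0,45,0],[0,0,0,-2,0,73,0],[0,0,0,-10,0,73,0],[0,0,0,-18,0,73,0],[0,0,0,-25,0,73,0],[0,0,0,-32,0,73,0],[0,0,0,-37,0,73,0],[0,0,0,-40,0,73,0],[0,0,0,-40,0,73,0]],
  ],
)

```text
time: 14.65
ee_pos: [0.5521, 0.0251, 0.0412]
orientation: [3.14, -0.006, 1.596]
force: [0.9, 6.1, -1.9]
grip_width: 0.0001
```

Request:
apply_moves(
  increments=[
    [[0,0,0,8,0,0,0],[0,0,0,8,0,-45,0],[0,0,0,8,0,-90,20],[0,0,0,-42,-10,-105,85],[0,0,0,-92,-30,-105,85],[0,0,0,-110,-40,-105,85],[0,0,0,-110,-40,-105,85]],
  ],
)

```text
time: 15.35
ee_pos: [0.5126, -0.0903, 0.146]
orientation: [-3.141, 0.0, 1.591]
force: [0.0, 0.3, 0.4]
grip_width: 0.0725
```

```bash
python3 - <<'E'
from h import *
s=st()
save('wrist','w9')
b=r.find_in('wrist','bar1'); print([(np.round(d['at'],1).tolist(),round(d['score'],2),pix2w('wrist',d['at'],.03,s)[0].round(3).tolist()) for d in b])
plan((.4453,-.371,.10,1.854))
E
```

```text
t 15.35 pos [ 0.5126 -0.0903  0.146 ] ori [-3.141  0.     1.591] F [0.  0.3 0.4] w 0.0725
[([404.3, 279.6], 0.94, [0.537, -0.032, 0.03]), ([16.3, 173.7], 0.78, [0.454, -0.354, 0.03]), ([445.8, 272.4], 0.63, [0.532, -0.001, 0.03])]
[0.000,-0.001,-0.260, -281.5,-75.2,45.4] q1 -0.69 r 0.580
```

View pics/w9.png

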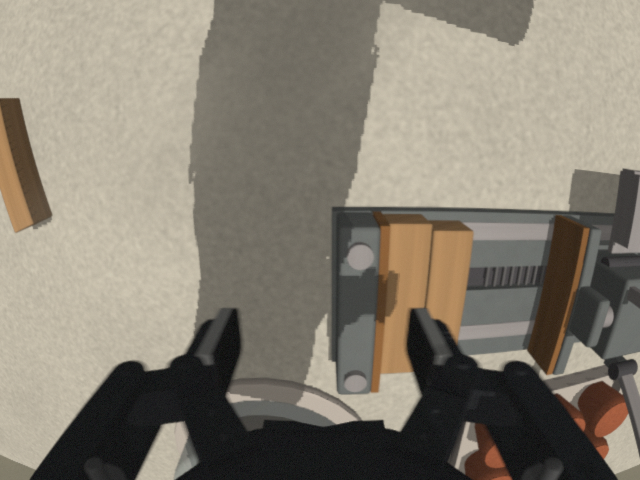

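Bars A and B lie side by side against the fixed jaw (385–470, 215–370). The last bar is at (20,165).

Request:
apply_moves(
  increments=[
    [[0,0,-0.1,-47,-13,8,85],[0,0,-0.2,-94,-25,16,85],[0,0,-0.26,-141,-38,24,85],[0,0,-0.26,-188,-50,32,85],[0,0,-0.26,-235,-63,40,85],[0,0,-0.26,-281,-75,45,85],[0,0,-0.26,-281,-75,45,85],[0,0,-0.26,-281,-75,45,85],[0,0,-0.26,-281,-75,45,85]],
  ],
)

```text
time: 16.35
ee_pos: [0.4466, -0.3688, 0.0999]
orientation: [-3.141, -0.002, 1.857]
force: [-0.1, 0.6, -0.3]
grip_width: 0.0846
```

```bash
python3 - <<'E'
from h import *
s=st()
save('wrist','w10')
plan((0.4453,-0.371,0.021,1.854))
E
```

```text
t 16.35 pos [ 0.4466 -0.3688  0.0999] ori [-3.141e+00 -2.000e-03  1.857e+00] F [-0.1  0.6 -0.3] w 0.0846
[-0.000,-0.002,0.003, -2.0,-2.0,79.0] q1 -0.69 r 0.580
```

View pics/w10.png

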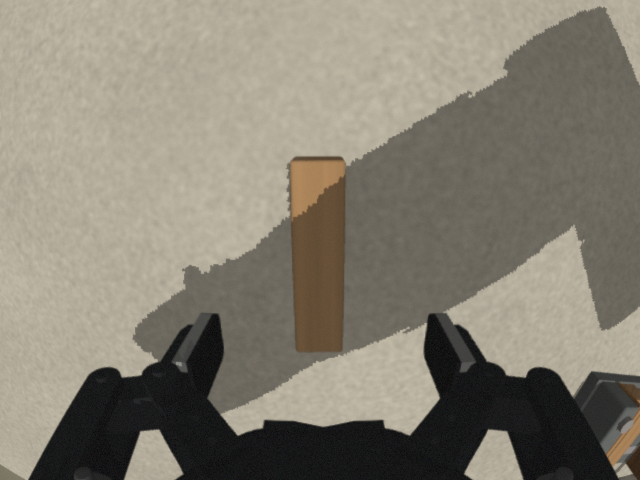

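Request:
apply_moves(
  increments=[
    [[0,0,0,-2,-3.5,45,85],[0,0,0,-2,-3.5,79,85],[0,0,0,-2,-3.5,79,20],[0,0,0,-2,-3.5,79,20],[0,0,0,-2,-3.5,79,20],[0,0,0,-2,-3.5,79,20],[0,0,0,-2,-3.5,79,20],[0,0,0,-2,-3.5,30,20],[0,0,0,-2,-3.5,-15,20],[0,0,0,-2,-3.5,-30,20]],
  ],
)

```text
time: 17.4
ee_pos: [0.4455, -0.3753, 0.136]
orientation: [3.137, 0.005, 1.855]
force: [0.5, -0.4, -0.7]
grip_width: 0.029
```

```bash
python3 - <<'E'
from h import *
st()
p=(.553-.024*.098,-.051+.098)
plan((.49,-.25,.14,1.72),(*p,0.135,1.595))
E
```

```text
t 17.40 pos [ 0.4455 -0.3753  0.136 ] ori [3.137 0.005 1.855] F [ 0.5 -0.4 -0.7] w 0.0290
[0.005,0.005,0.135, 107.7,77.9,-4.3] q1 -0.47 r 0.550
[0.005,0.005,0.260, 375.9,219.3,-0.0] q1 0.09 r 0.553
```

Request:
apply_moves(
  increments=[
    [[0,0,0.1,40,26,-3,20],[0,0,0.2,80,50,-3,20],[0,0,0.26,121,72,-3,20],[0,0,0.26,163,97,-3,20],[0,0,0.26,206,121,-3,20],[0,0,0.26,248,146,-3,20],[0,0,0.26,291,170,-3,20],[0,0,0.26,333,195,-3,20],[0,0,0.26,376,219,-3,20],[0,0,0.26,376,219,-3,20],[0,0,0.26,376,219,-3,20]],
  ],
)

```text
time: 18.5
ee_pos: [0.5481, 0.0502, 0.1343]
orientation: [3.141, -0.001, 1.598]
force: [-0.0, -0.3, -0.5]
grip_width: 0.0292
```

```bash
python3 - <<'E'
from h import *
s=st()
save('wrist','w11')
p=(.553-.024*.098,-.051+.098)
plan((*p,.037,1.595))
E
```

```text
t 18.50 pos [0.5481 0.0502 0.1343] ori [ 3.141e+00 -1.000e-03  1.598e+00] F [-0.  -0.3 -0.5] w 0.0292
[-0.000,-0.001,0.001, -2.3,2.8,97.1] q1 0.09 r 0.553
```

View pics/w11.png

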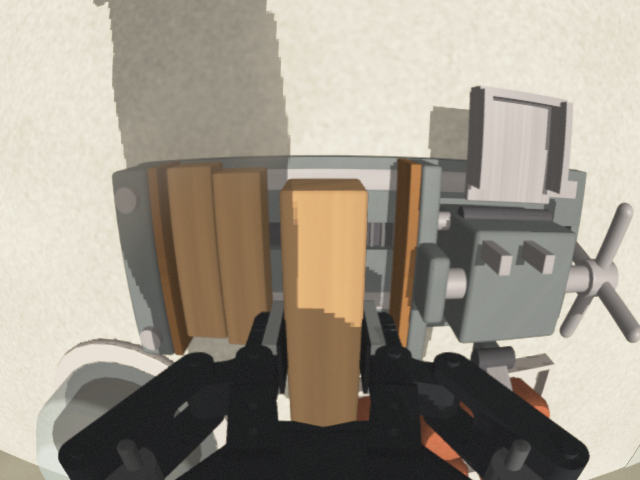

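Request:
apply_moves(
  increments=[
    [[0,0,0,-2,3,45,20],[0,0,0,-2,3,80,20],[0,0,0,-2,3,94,20],[0,0,0,-2,3,97,20],[0,0,0,-2,3,97,20]],
  ],
)

```text
time: 19.05
ee_pos: [0.55, 0.0452, 0.0371]
orientation: [-3.14, -0.001, 1.592]
force: [0.7, 0.2, -1.2]
grip_width: 0.029
```

Request:
apply_moves(
  increments=[
    [[0,0,0,0,0,0,42],[0,0,0,0,0,0,42],[0,0,0,0,0,-45,42],[0,0,0,0,0,-95,20],[0,0,0,20,-30,-130,0],[0,0,0,50,-60,-130,0],[0,0,0,60,-100,-130,0],[0,0,0,60,-100,-130,0],[0,0,0,60,-100,-130,0],[0,0,0,60,-100,-130,0]],
  ],
)

```text
time: 20.05
ee_pos: [0.4507, 0.1044, 0.1672]
orientation: [3.141, -0.002, 1.594]
force: [0.3, -0.2, -1.0]
grip_width: 0.0003
```

```bash
python3 - <<'E'
from h import *
s=st()
save('wrist','w12')
for n in ['lever_pad','guard_hinge','guard_tip','handle_hub']:
    print(n,[(np.round(d['at'],1).tolist(),round(d['score'],2)) for d in r.find_in('wrist',n)])
E
```

```text
t 20.05 pos [0.4507 0.1044 0.1672] ori [ 3.141e+00 -2.000e-03  1.594e+00] F [ 0.3 -0.2 -1. ] w 0.0003
lever_pad [([406.6, 281.3], 0.68)]
guard_hinge [([489.4, 356.3], 0.3)]
guard_tip [([321.3, 296.0], 0.15)]
handle_hub [([488.9, 356.2], 0.61)]
```

View pics/w12.png

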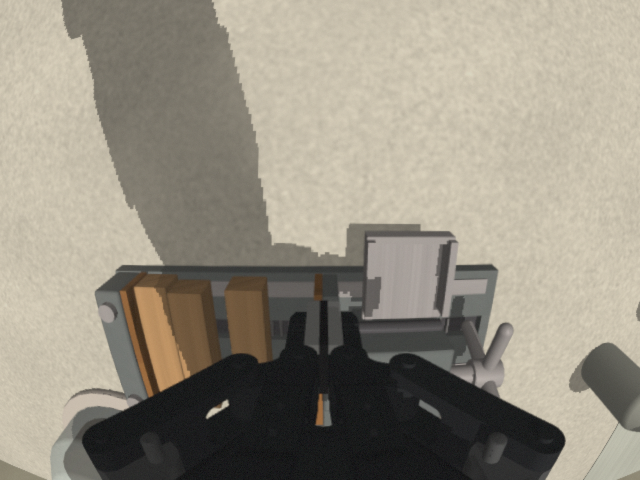

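```bash
python3 - <<'E'
from h import *
s=r.sense()
print(pix2w('wrist',[(371,240),(440,240),(440,318),(370,318)],.058,s).round(4))
print(pix2w('wrist',[(365,235),(453,240)],.075,s).round(4))
plan((.468,.1645,.09,1.595),(.468,.1645,.060,1.595))
E
```

```text
[[0.4431 0.1352 0.058 ]
 [0.4418 0.1837 0.058 ]
 [0.503  0.1925 0.058 ]
 [0.5025 0.1387 0.058 ]]
[[0.4347 0.1288 0.075 ]
 [0.4364 0.1867 0.075 ]]
[-0.001,-0.002,-0.001, 59.6,19.3,76.7] q1 0.34 r 0.496
[-0.001,-0.002,-0.001, 59.5,19.4,106.7] q1 0.34 r 0.496
```

Request:
apply_moves(
  increments=[
    [[0,0,0,30,8,15,0],[0,0,0,58,16,45,0],[0,0,0,58,18,77,0],[0,0,0,58,18,85,0],[0,0,0,58,18,85,0]],
  ],
)

```text
time: 20.8
ee_pos: [0.4646, 0.1625, 0.0806]
orientation: [-3.137, -0.0, 1.595]
force: [-0.4, 0.2, -0.1]
grip_width: -0.0003
```

```bash
python3 - <<'E'
from h import *
s=st()
save('wrist','w13')
E
```

```text
t 20.80 pos [0.4646 0.1625 0.0806] ori [-3.137 -0.     1.595] F [-0.4  0.2 -0.1] w -0.0003
```

View pics/w13.png

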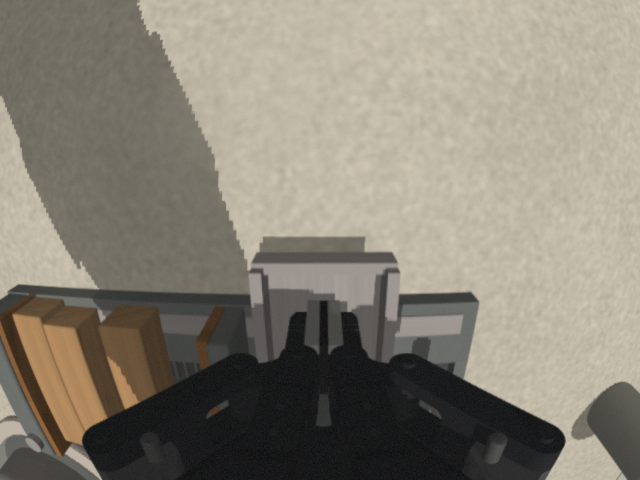

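Request:
apply_moves(
  increments=[
    [[0,0,0,0,2,8,0],[0,0,0,0,2,14,0],[0,0,0,0,2,20,0],[0,0,0,0,2,22,0],[0,0,0,0,2,22,0]],
  ],
)

```text
time: 21.35
ee_pos: [0.4704, 0.1635, 0.0619]
orientation: [3.137, -0.002, 1.594]
force: [-1.8, -2.0, 13.5]
grip_width: -0.0001
```

Request:
apply_moves(
  increments=[
    [[0,0,0,-5,0,2,0],[0,0,0,-10,0,2,0],[0,0,0,-15,0,2,0],[0,0,0,-20,0,2,0],[0,0,0,-25,0,2,0],[0,0,0,-25,0,2,0]],
  ],
)

```text
time: 21.95
ee_pos: [0.4714, 0.1383, 0.0604]
orientation: [3.137, -0.003, 1.594]
force: [-0.7, -1.3, 13.0]
grip_width: -0.0
```

```bash
python3 - <<'E'
from h import *
s=st()
save('wrist','w14')
E
```

```text
t 21.95 pos [0.4714 0.1383 0.0604] ori [ 3.137e+00 -3.000e-03  1.594e+00] F [-0.7 -1.3 13. ] w -0.0000
```

View pics/w14.png

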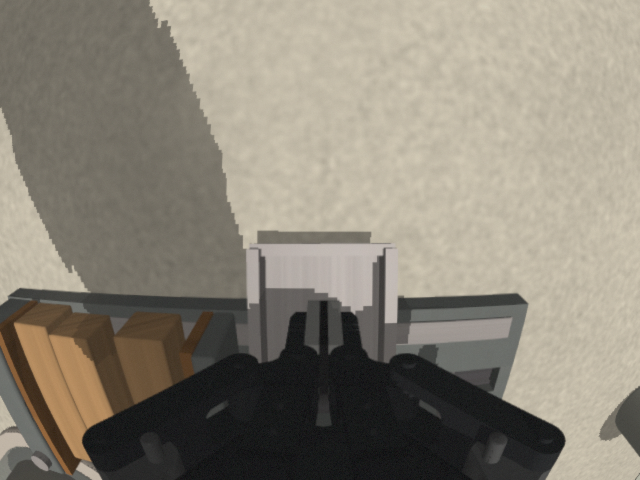

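Request:
apply_moves(
  increments=[
    [[0,0,0,-5,0,0,0],[0,0,0,-10,0,0,0],[0,0,0,-15,0,0,0],[0,0,0,-20,0,0,0],[0,0,0,-25,0,0,0],[0,0,0,-30,0,0,0],[0,0,0,-30,0,0,0]],
  ],
)

```text
time: 22.7
ee_pos: [0.4721, 0.1082, 0.0604]
orientation: [3.136, -0.002, 1.594]
force: [-1.3, -1.5, 13.8]
grip_width: 0.0002
```

```bash
python3 - <<'E'
from h import *
s=st()
save('wrist','w15')
E
```

```text
t 22.70 pos [0.4721 0.1082 0.0604] ori [ 3.136e+00 -2.000e-03  1.594e+00] F [-1.3 -1.5 13.8] w 0.0002
```

View pics/w15.png

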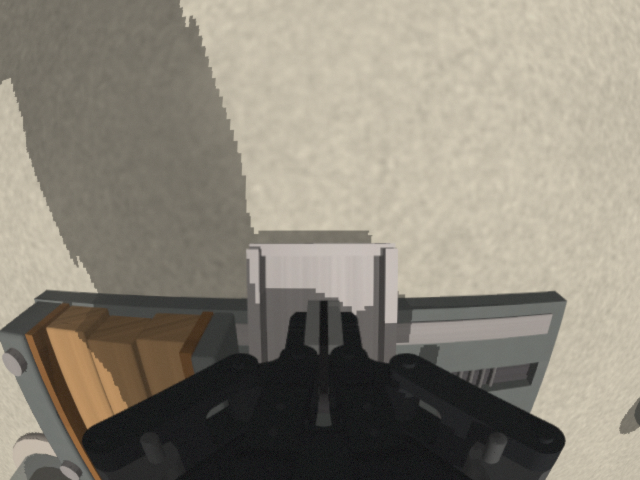

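Request:
apply_moves(
  increments=[
    [[0,0,0,-3,0,0,0],[0,0,0,-6,0,0,0],[0,0,0,-9,0,0,0],[0,0,0,-9,0,0,0]],
  ],
)

```text
time: 23.15
ee_pos: [0.4719, 0.1015, 0.0603]
orientation: [3.138, -0.008, 1.595]
force: [-1.5, 6.0, 12.9]
grip_width: 0.0001
```

```bash
python3 - <<'E'
from h import *
s=st()
save('wrist','w16')
im=cv2.imread('pics/w16.png')[220:480,0:420]; cv2.imwrite('pics/w16z.png',cv2.resize(im,None,fx=1.9,fy=1.9))
E
```

```text
t 23.15 pos [0.4719 0.1015 0.0603] ori [ 3.138 -0.008  1.595] F [-1.5  6.  12.9] w 0.0001
```

View pics/w16z.png

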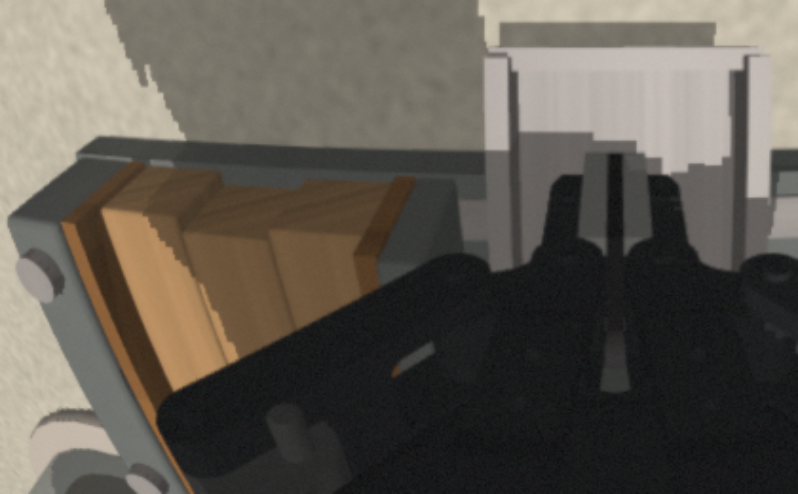

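Request:
apply_moves(
  increments=[
    [[0,0,0,0,0,-10,0],[0,0,0,3,0,-25,0],[0,0,0,3,0,-65,0],[0,0,0,3,-20,-115,0],[0,0,0,3,-20,-115,0]],
  ],
)

```text
time: 23.7
ee_pos: [0.4517, 0.1021, 0.1785]
orientation: [3.134, -0.003, 1.595]
force: [0.5, 0.5, 0.0]
grip_width: 0.0001
```

```bash
python3 - <<'E'
from h import *
s=st()
save('wrist','w17')
plan((.43,.12,.28,1.595))
E
```

```text
t 23.70 pos [0.4517 0.1021 0.1785] ori [ 3.134e+00 -3.000e-03  1.595e+00] F [0.5 0.5 0. ] w 0.0001
[0.006,-0.003,-0.000, 18.8,-20.4,-103.3] q1 0.27 r 0.446
```

View pics/w17.png

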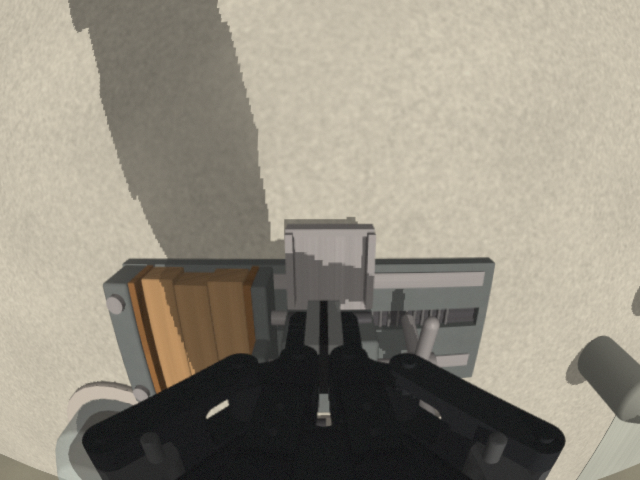

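```bash
python3 - <<'E'
from h import *
plan((.50,.14,.24,.8),(.548,.18,.24,.024))
E
```

```text
[0.005,-0.005,0.795, 37.0,49.8,-62.8] q1 0.27 r 0.519
[0.003,-0.007,1.571, 75.9,98.8,-62.3] q1 0.32 r 0.577
```

Request:
apply_moves(
  increments=[
    [[0,0,0.1,0,0,-40,0],[0,0,0.25,7,10,-62,0],[0,0,0.4,15,20,-62,0],[0,0,0.55,23,30,-62,0],[0,0,0.7,30,40,-62,0],[0,0,0.85,38,50,-62,0],[0,0,1.0,46,60,-62,0],[0,0,1.15,54,70,-62,0],[0,0,1.3,62,80,-62,0],[0,0,1.45,70,90,-62,0],[0,0,1.571,76,99,-62,0],[0,0,1.571,76,99,-62,0]],
  ],
)

```text
time: 24.95
ee_pos: [0.5475, 0.1803, 0.2336]
orientation: [-3.14, 0.001, 0.024]
force: [-0.2, -0.7, -0.0]
grip_width: -0.0
```

```bash
python3 - <<'E'
from h import *
s=st()
save('wrist','w18');save('side','s18');
im=cv2.imread('pics/s18.png')[150:330,260:440]; cv2.imwrite('pics/s18z.png',cv2.resize(im,None,fx=3.2,fy=3.2,interpolation=cv2.INTER_CUBIC))
print(w2pix('wrist',[(.5476,.174,.075),(.553,.039,.06)],s))
E
```

```text
t 24.95 pos [0.5475 0.1803 0.2336] ori [-3.14e+00  1.00e-03  2.40e-02] F [-0.2 -0.7 -0. ] w -0.0000
[[323.00176352 235.52581521]
 [325.22935319 362.51244121]]
```

View pics/w18.png

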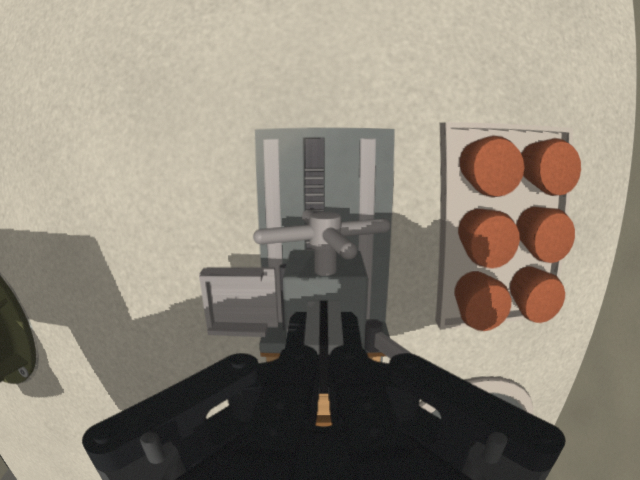

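View pics/s18z.png

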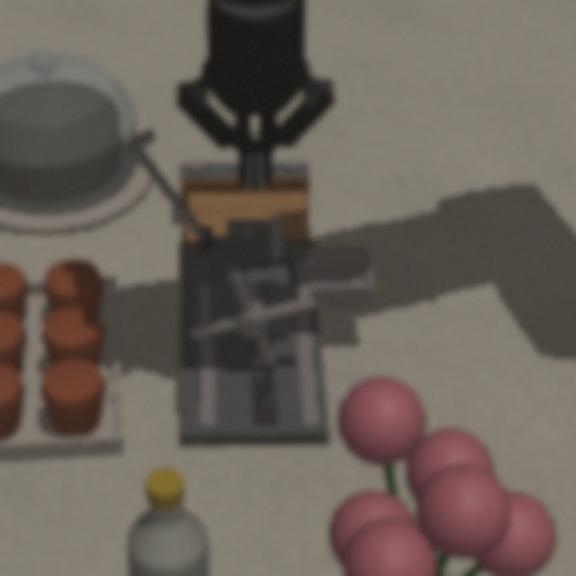

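```bash
python3 - <<'E'
from h import *
s=r.sense()
for y in (.170,.175,.180,.185):
  P=[]
  for th in (.35,.35-np.pi/2,.35+np.pi/2): P.append((.5475+.055*np.sin(th),y,.075+.055*np.cos(th)))
  print(y,w2pix('wrist',P,s).round(0).tolist())
im=cv2.imread('pics/w18.png')[120:350,190:410]; cv2.imwrite('pics/w18z.png',cv2.resize(im,None,fx=2.6,fy=2.6,interpolation=cv2.INTER_CUBIC))
E
```

```text
0.17 [[352.0, 263.0], [257.0, 245.0], [384.0, 235.0]]
0.175 [[353.0, 256.0], [257.0, 239.0], [384.0, 229.0]]
0.18 [[353.0, 249.0], [257.0, 232.0], [385.0, 223.0]]
0.185 [[353.0, 242.0], [256.0, 226.0], [385.0, 218.0]]
```

View pics/w18z.png

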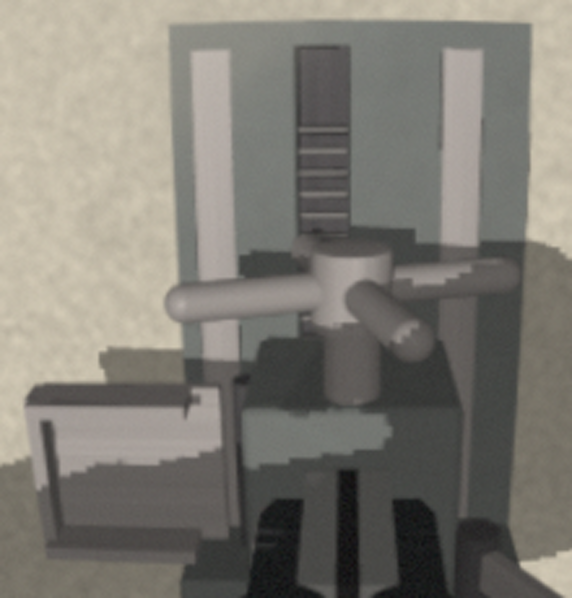

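Request:
apply_moves(
  increments=[
    [[0,0,0,40,2,0,0],[0,0,0,52,2,40,0],[0,0,0,52,2,85,0],[0,0,0,52,2,116,0],[0,0,0,52,2,116,0],[0,0,0,42,2,116,0],[0,0,0,32,2,116,0],[0,0,0,22,2,116,0],[0,0,0,12,2,116,0],[0,0,0,2,2,116,0],[0,0,0,-6,2,116,0],[0,0,0,-12,2,116,0]],
  ],
)

```text
time: 26.25
ee_pos: [0.5342, 0.1779, 0.1193]
orientation: [-3.14, -0.0, 0.024]
force: [4.8, -0.3, 1.0]
grip_width: -0.0005
```

```bash
python3 - <<'E'
from h import *
s=st()
save('wrist','w19')
E
```

```text
t 26.25 pos [0.5342 0.1779 0.1193] ori [-3.14  -0.     0.024] F [ 4.8 -0.3  1. ] w -0.0005
```

View pics/w19.png

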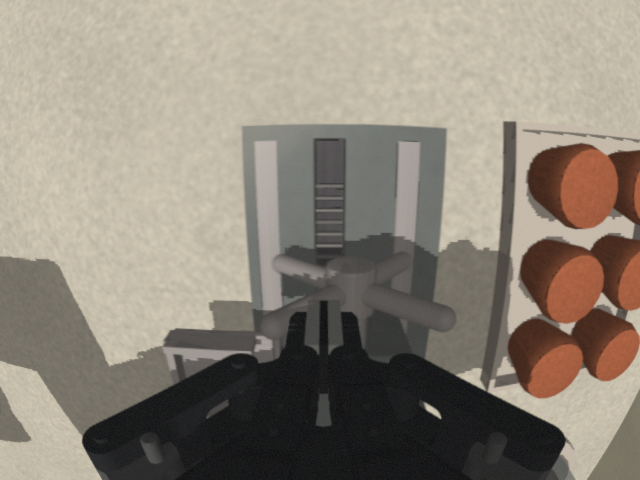

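Request:
apply_moves(
  increments=[
    [[0,0,0,3,0,-40,0],[0,0,0,45,0,-42,0],[0,0,0,77,0,-30,0],[0,0,0,77,0,1,0],[0,0,0,77,0,1,0],[0,0,0,65,0,1,0],[0,0,0,53,0,1,0],[0,0,0,41,0,1,0],[0,0,0,29,0,1,0],[0,0,0,17,0,1,0],[0,0,0,7,0,1,0],[0,0,0,0,0,1,0]],
  ],
)

```text
time: 27.5
ee_pos: [0.5386, 0.1791, 0.1215]
orientation: [-3.138, -0.01, 0.024]
force: [14.3, 1.2, 0.7]
grip_width: 0.0001
```

```bash
python3 - <<'E'
from h import *
s=st()
save('wrist','w20')
E
```

```text
t 27.50 pos [0.5386 0.1791 0.1215] ori [-3.138 -0.01   0.024] F [14.3  1.2  0.7] w 0.0001
```

View pics/w20.png

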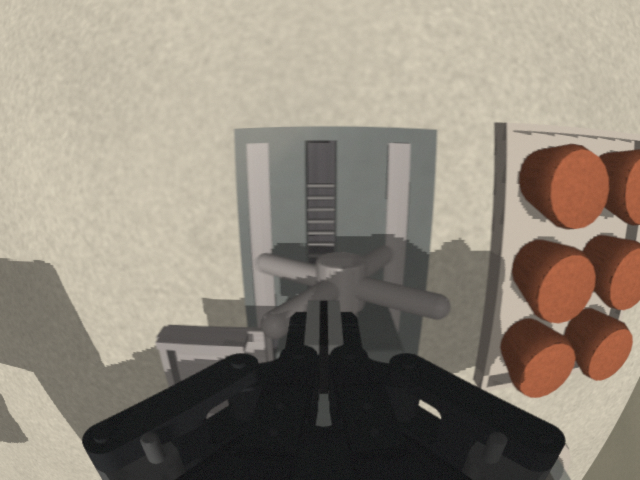

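Request:
apply_moves(
  increments=[
    [[0,0,0,3,0,-40,0],[0,0,0,40,0,-42,0],[0,0,0,73,0,-30,0],[0,0,0,73,0,1,0],[0,0,0,73,0,1,0],[0,0,0,61,0,1,0],[0,0,0,53,0,1,0],[0,0,0,46,0,1,0],[0,0,0,40,0,1,0],[0,0,0,36,0,1,0]],
  ],
)

```text
time: 28.55
ee_pos: [0.57, 0.1788, 0.1175]
orientation: [-3.14, 0.0, 0.024]
force: [0.2, -0.8, 0.8]
grip_width: 0.0001
```

```bash
python3 - <<'E'
from h import *
s=st()
save('wrist','w21')
E
```

```text
t 28.55 pos [0.57   0.1788 0.1175] ori [-3.14   0.     0.024] F [ 0.2 -0.8  0.8] w 0.0001
```

View pics/w21.png

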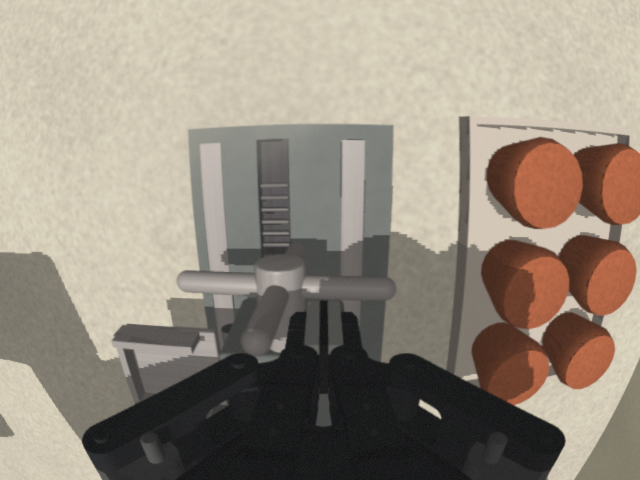

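Request:
apply_moves(
  increments=[
    [[0,0,0,-6,0,0,0],[0,0,0,-10,0,0,0],[0,0,0,-14,0,0,0]],
  ],
)

```text
time: 28.9
ee_pos: [0.5597, 0.1787, 0.1176]
orientation: [-3.14, -0.006, 0.024]
force: [10.7, 1.3, -3.7]
grip_width: -0.0004
```

Request:
apply_moves(
  increments=[
    [[0,0,0,-6,0,0,0],[0,0,0,-10,0,0,0],[0,0,0,-14,0,0,0]],
  ],
)

```text
time: 29.2
ee_pos: [0.548, 0.1788, 0.1187]
orientation: [-3.139, -0.01, 0.023]
force: [12.0, 0.1, -1.3]
grip_width: 0.0
```

```bash
python3 - <<'E'
from h import *
s=st()
save('wrist','w22')
E
```

```text
t 29.20 pos [0.548  0.1788 0.1187] ori [-3.139 -0.01   0.023] F [12.   0.1 -1.3] w 0.0000
```

View pics/w22.png

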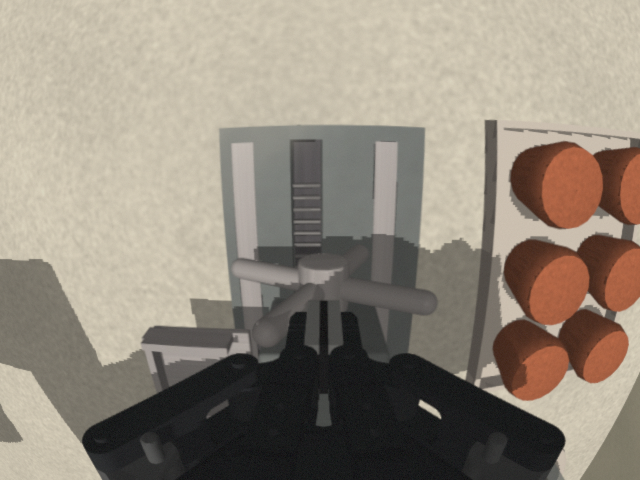

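Request:
apply_moves(
  increments=[
    [[0,0,0,-6,0,0,0],[0,0,0,-10,0,0,0],[0,0,0,-14,0,0,0],[0,0,0,-16,0,0,0]],
  ],
)

```text
time: 29.65
ee_pos: [0.5336, 0.1787, 0.1199]
orientation: [-3.138, -0.013, 0.023]
force: [14.6, 1.0, 1.7]
grip_width: 0.0002
```

```bash
python3 - <<'E'
from h import *
s=st()
save('wrist','w23')
E
```

```text
t 29.65 pos [0.5336 0.1787 0.1199] ori [-3.138 -0.013  0.023] F [14.6  1.   1.7] w 0.0002
```

View pics/w23.png

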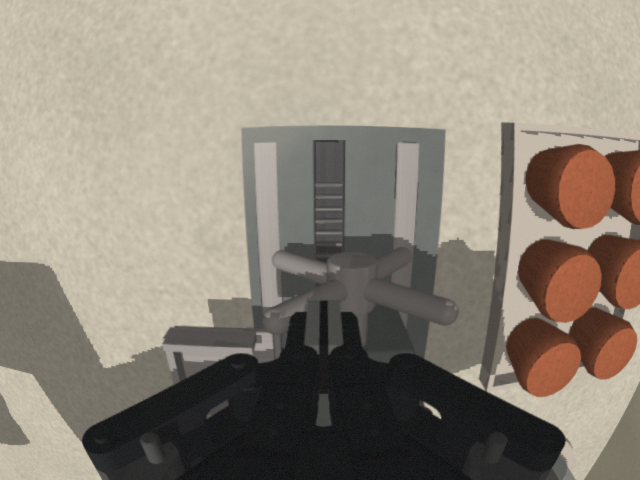

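Request:
apply_moves(
  increments=[
    [[0,0,0,3,0,-40,0],[0,0,0,45,0,-42,0],[0,0,0,78,0,-30,0],[0,0,0,78,0,0,0],[0,0,0,78,0,0,0],[0,0,0,66,0,0,0],[0,0,0,56,0,0,0],[0,0,0,50,0,0,0]],
  ],
)

```text
time: 30.5
ee_pos: [0.5754, 0.1789, 0.1176]
orientation: [-3.14, 0.001, 0.024]
force: [0.2, -0.9, -0.0]
grip_width: 0.0002
```

Request:
apply_moves(
  increments=[
    [[0,0,0,-6,0,0,0],[0,0,0,-10,0,0,0],[0,0,0,-14,0,0,0]],
  ],
)

```text
time: 30.8
ee_pos: [0.5641, 0.1787, 0.1176]
orientation: [-3.14, -0.003, 0.024]
force: [7.9, 0.2, -4.2]
grip_width: -0.0
```

Request:
apply_moves(
  increments=[
    [[0,0,0,-4,0,0,0],[0,0,0,-8,0,0,0],[0,0,0,-12,0,0,0]],
  ],
)

```text
time: 31.1
ee_pos: [0.5551, 0.1788, 0.1183]
orientation: [-3.139, -0.008, 0.023]
force: [12.1, 0.9, -3.2]
grip_width: -0.0001
```

```bash
python3 - <<'E'
from h import *
s=st()
save('wrist','w24')
E
```

```text
t 31.10 pos [0.5551 0.1788 0.1183] ori [-3.139 -0.008  0.023] F [12.1  0.9 -3.2] w -0.0001
```

View pics/w24.png

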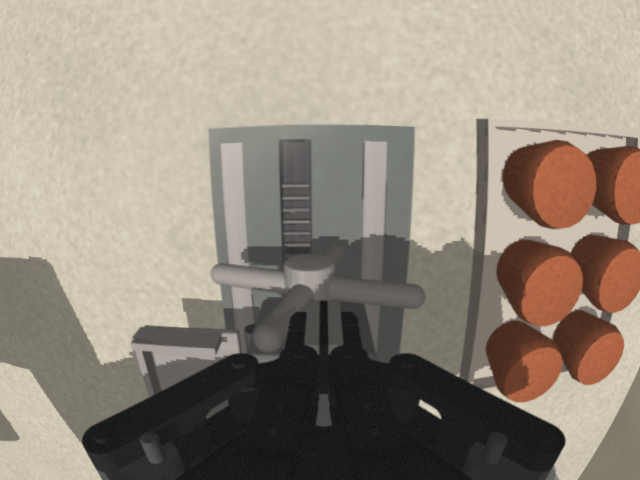

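```bash
python3 - <<'E'
from h import *
from scipy.optimize import least_squares
obs={'w19':((.5342,.1779,.1193),[(278,262),(405,260),(446,318),(274,322)]),
'w20':((.5386,.1791,.1215),[(264,260),(386,255),(440,305),(277,324)]),
'w21':((.57,.1788,.1175),[(185,281),(386,289),(257,338)]),
'w22':((.548,.1788,.1187),[(238,266),(429,301),(268,333)]),
'w23':((.5336,.1787,.1199),[(279,259),(405,256),(449,312),(273,320)]),
'w24':((.5551,.1788,.1183),[(218,273),(416,295),(268,335)])}
for k,(p,px) in obs.items():
    s=dict(ee_pos=p,orientation=[-3.14,-.004,.024]); px=np.array(px)
    def tips(v):
        th=v[0]+np.arange(4)*np.pi/2
        return w2pix('wrist',np.c_[v[1]+.053*np.sin(th),np.full(4,v[2]),.075+.053*np.cos(th)],s)
    def f(v): return np.min(np.linalg.norm(tips(v)[:,None]-px[None],axis=2),axis=0)
    best=min((least_squares(f,[t,.5465,.177]) for t in np.arange(-1.4,.3,.2)),key=lambda r_:r_.cost)
    print(k,best.x.round(4),best.fun.round(1))
E
```

```text
Traceback (most recent call last):
  File "h.py", line 19, in w2pix
    c=r.get_calibration(cam); K=np.array(c['K']); p=np.atleast_2d(np.array(p,float)); T=np.array(c.get('T',np.eye(4)))
ValueError: time passes only in moves, steps and waits
```

```bash
sed -i 's/r.get_calibration(cam)/cal(cam)/' h.py; cat >> h.py <<'E'
_c={}
def cal(cam):
    if cam not in _c: _c[cam]=r.get_calibration(cam)
    return _c[cam]
E
cat > hand.py <<'E'
from h import *
from scipy.optimize import least_squares
def fit(p,px,ori=(-3.14,-.004,.024),verbose=1):
    s=dict(ee_pos=p,orientation=list(ori)); px=np.array(px)
    def tips(v):
        th=v[0]+np.arange(4)*np.pi/2
        return w2pix('wrist',np.c_[v[1]+.053*np.sin(th),np.full(4,v[2]),.075+.053*np.cos(th)],s)
    def f(v): return np.min(np.linalg.norm(tips(v)[:,None]-px[None],axis=2),axis=0)
    best=min((least_squares(f,[t,.5465,.177]) for t in np.arange(-1.4,.3,.2)),key=lambda r_:r_.cost)
    return best.x.round(4),best.fun.round(1)
if __name__=='__main__':
  obs={'w19':((.5342,.1779,.1193),[(278,262),(405,260),(446,318),(274,322)]),
  'w20':((.5386,.1791,.1215),[(264,260),(386,255),(440,305),(277,324)]),
  'w21':((.57,.1788,.1175),[(185,281),(386,289),(257,338)]),
  'w22':((.548,.1788,.1187),[(238,266),(429,301),(268,333)]),
  'w23':((.5336,.1787,.1199),[(279,259),(405,256),(449,312),(273,320)]),
  'w24':((.5551,.1788,.1183),[(218,273),(416,295),(268,335)])}
  for k,(p,px) in obs.items(): print(k,*fit(p,px))
E
python3 hand.py
```

```text
w19 [-0.7201  0.5491  0.1796] [3.1 2.4 0.9 1.4]
w20 [-0.5776  0.5489  0.1822] [0.5 2.1 3.1 0.9]
w21 [-0.0668  0.5491  0.1812] [3.5 0.3 2.7]
w22 [-0.4138  0.5487  0.1819] [0.8 1.9 1.5]
w23 [-0.7133  0.5488  0.1822] [2.6 2.4 2.3 1.9]
w24 [-0.2645  0.5486  0.1819] [3.1 1.4 1.5]
```

Request:
apply_moves(
  increments=[
    [[0,0,0,2,0,-10,0],[0,0,0,4,0,-40,0],[0,0,0,4,0,-60,0],[0,0,0,4,0,-70,0],[0,0,0,4,0,-70,0]],
  ],
)

```text
time: 31.65
ee_pos: [0.5556, 0.1786, 0.1884]
orientation: [-3.139, -0.002, 0.024]
force: [-0.2, -0.9, -0.2]
grip_width: 0.0
```

```bash
python3 - <<'E'
from h import *
s=st()
save('wrist','w25'); save('side','s25')
im=cv2.imread('pics/s25.png')[180:300,290:400]; cv2.imwrite('pics/s25z.png',cv2.resize(im,None,fx=5,fy=5,interpolation=cv2.INTER_CUBIC))
E
```

```text
t 31.65 pos [0.5556 0.1786 0.1884] ori [-3.139e+00 -2.000e-03  2.400e-02] F [-0.2 -0.9 -0.2] w 0.0000
```

View pics/w25.png

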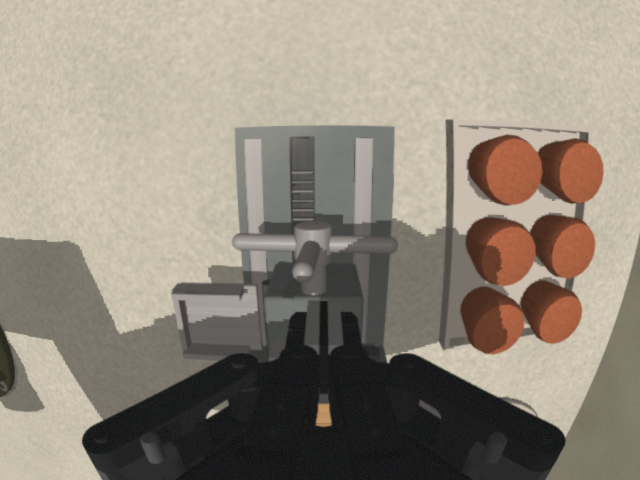

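View pics/s25z.png

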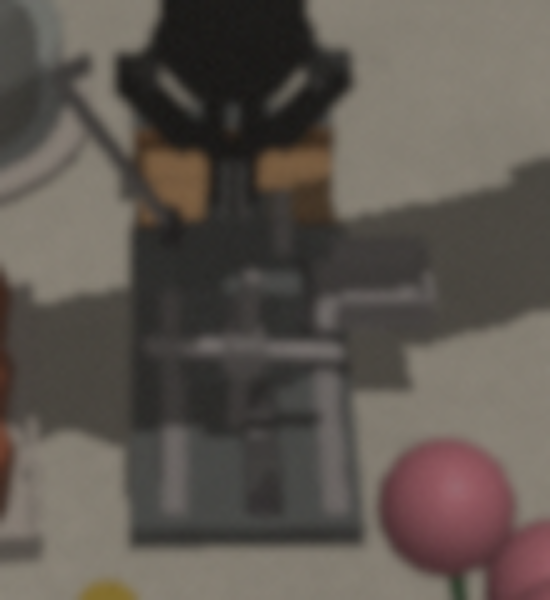

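```bash
python3 - <<'E'
from hand import *
print(fit((.5556,.1786,.1884),[(240,242),(390,245),(302,270)],(-3.139,-.002,.024)))
E
```

```text
(array([-0.082 ,  0.5492,  0.1808]), array([3.5, 1.4, 1.7]))
```

```bash
python3 - <<'E'
from h import *
plan((.57,.17,.27,.024),(.70,.097,.27,.024),(.70,.097,.20,.024),(.54,.097,.20,.024))
E
```

```text
[-0.001,0.001,0.000, 15.4,8.4,-83.9] q1 0.29 r 0.595
[-0.001,0.001,0.000, 143.6,84.5,-84.2] q1 0.14 r 0.707
[-0.001,0.001,0.000, 143.7,84.6,-14.2] q1 0.14 r 0.707
[-0.001,0.001,0.000, -16.3,80.7,-14.0] q1 0.18 r 0.549
```

Request:
apply_moves(
  increments=[
    [[0,0,0,0,0,-42,0],[0,0,0,10,0,-84,0],[0,0,0,45,20,-84,0],[0,0,0,80,45,-84,0],[0,0,0,115,68,-84,0],[0,0,0,144,85,-84,0],[0,0,0,144,85,-84,0],[0,0,0,144,85,-84,0]],
  ],
)

```text
time: 32.55
ee_pos: [0.7003, 0.096, 0.2681]
orientation: [-3.14, 0.004, 0.023]
force: [-0.5, 0.7, -0.4]
grip_width: -0.0002
```

```bash
python3 - <<'E'
from h import *
s=st()
save('wrist','w26')
for th in (1.8,1.95,2.1):
  print(th,w2pix('wrist',[(.59,.096,.097),(.59-.122*np.cos(th),.096,.097+.122*np.sin(th))],s).round(0).tolist())
E
```

```text
t 32.55 pos [0.7003 0.096  0.2681] ori [-3.14   0.004  0.023] F [-0.5  0.7 -0.4] w -0.0002
1.8 [[196.0, 222.0], [175.0, 276.0]]
1.95 [[196.0, 222.0], [207.0, 274.0]]
2.1 [[196.0, 222.0], [238.0, 270.0]]
```

View pics/w26.png

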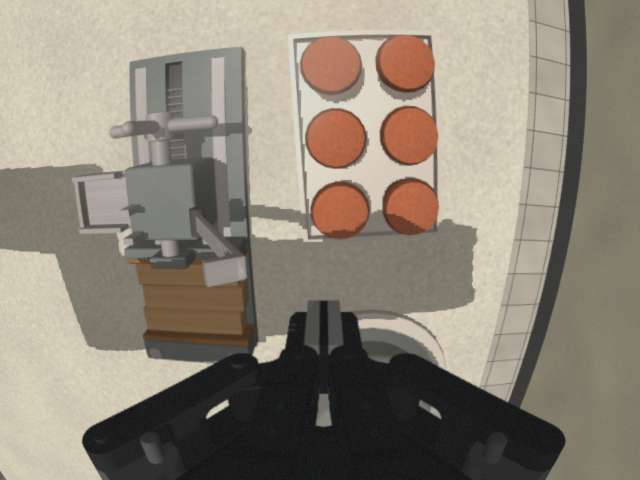

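The hasp leans to +x (hinge ~(197,213), tip ~(225,265)), as predicted at about 2.05 rad, and the bars are packed between the jaws. Sweeping it over now.

Request:
apply_moves(
  increments=[
    [[0,0,0,0,-2,45,0],[0,0,0,0,-2,68,0],[0,0,0,-25,-2,68,0],[0,0,0,-45,-2,68,0],[0,0,0,-65,-2,68,0],[0,0,0,-85,-2,68,0],[0,0,0,-105,-2,68,0],[0,0,0,-125,-2,68,0],[0,0,0,-145,-2,68,0],[0,0,0,-165,-2,68,0],[0,0,0,-165,-2,68,0]],
  ],
)

```text
time: 33.7
ee_pos: [0.5322, 0.0954, 0.2029]
orientation: [-3.14, 0.002, 0.026]
force: [0.7, -0.6, 0.8]
grip_width: -0.0004
```

```bash
python3 - <<'E'
from h import *
s=st()
save('wrist','w27')
E
```

```text
t 33.70 pos [0.5322 0.0954 0.2029] ori [-3.14e+00  2.00e-03  2.60e-02] F [ 0.7 -0.6  0.8] w -0.0004
```

View pics/w27.png

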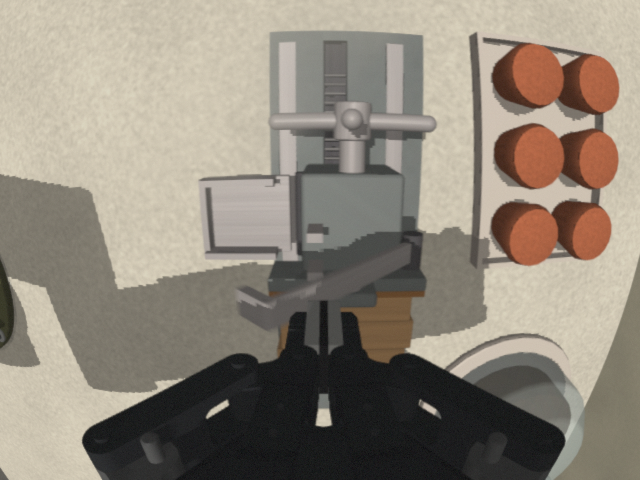

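Request:
apply_moves(
  increments=[
    [[0,0,0,0,0,-30,0],[0,0,0,0,0,-60,0],[0,0,0,0,0,-60,0],[0,0,0,0,0,-60,0],[0,0,0,0,0,-60,0]],
  ],
)

```text
time: 34.25
ee_pos: [0.5355, 0.0948, 0.2618]
orientation: [-3.14, 0.002, 0.024]
force: [-0.5, -0.3, -0.2]
grip_width: 0.0003
```

```bash
python3 - <<'E'
from h import *
s=st()
save('wrist','w28')
im=cv2.imread('pics/w28.png')[40:400,180:460]; cv2.imwrite('pics/w28z.png',cv2.resize(im,None,fx=1.65,fy=1.65,interpolation=cv2.INTER_CUBIC))
E
```

```text
t 34.25 pos [0.5355 0.0948 0.2618] ori [-3.14e+00  2.00e-03  2.40e-02] F [-0.5 -0.3 -0.2] w 0.0003
```

View pics/w28z.png

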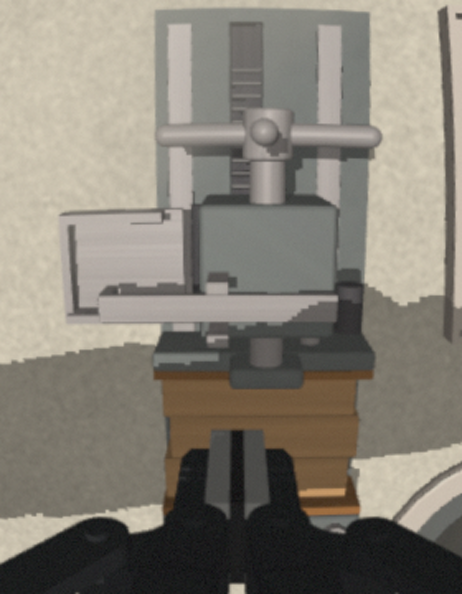

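```bash
python3 - <<'E'
from h import *
for n in ('w26','w25','w28'):
    im=cv2.imread('pics/%s.png'%n); b={'w26':(60,160,160,250),'w25':(160,270,280,370),'w28':(200,155,310,250)}[n]
    cv2.imwrite('pics/%s_t.png'%n,cv2.resize(im[b[1]:b[3],b[0]:b[2]],None,fx=5,fy=5,interpolation=cv2.INTER_CUBIC))
E
python3 - <<'E'
import cv2,numpy as np
a=[cv2.imread('pics/%s_t.png'%n) for n in('w26','w25','w28')]
h=max(x.shape[0] for x in a); a=[cv2.copyMakeBorder(x,0,h-x.shape[0],0,10,0) for x in a]
m=np.hstack(a); print(m.shape); m=cv2.resize(m,None,fx=.48,fy=.48,interpolation=cv2.INTER_AREA); print(m.shape); cv2.imwrite('pics/trays.png',m)
E
```

```text
(500, 1680, 3)
(240, 806, 3)
```

View pics/trays.png

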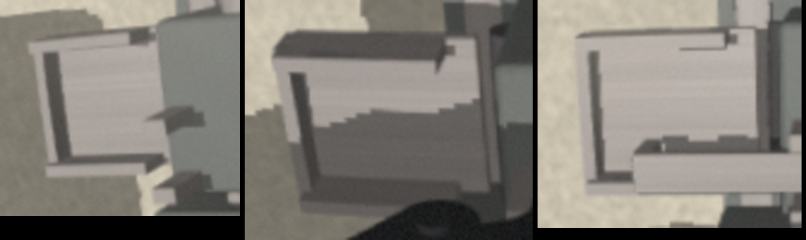

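```bash
python3 - <<'E'
from h import *
from scipy.optimize import least_squares
S={'w26':((.7003,.096,.2681),(-3.14,.004,.023)),'w25':((.5556,.1786,.1884),(-3.139,-.002,.024)),'w28':((.5355,.0948,.2618),(-3.14,.002,.024))}
for nm,o in {'TL':{'w26':(72.5,177.5),'w25':(172.6,293.7),'w28':(216.4,170.8)},'BL':{'w26':(79.6,232.9),'w25':(183.8,358.3),'w28':(221,235)}}.items():
    f=lambda p:np.concatenate([w2pix('wrist',p,dict(ee_pos=S[k][0],orientation=S[k][1]))[0]-o[k] for k in o])
    b=least_squares(f,[.44,.11,.07]); print(nm,b.x.round(4),b.fun.round(1))
E
```

```text
TL [0.4413 0.1367 0.0734] [ 0.2 -0.  -0.5  0.   0.4  0.1]
BL [0.4434 0.0784 0.0759] [-0.2 -0.4  0.1 -0.1 -0.   0.5]
```

```bash
python3 - <<'E'
from h import *
s=st()
for z in (.09,.095,.1,.105,.11): print(z,pix2w('wrist',[(240.6,215.8),(240.6,234)],z,s).round(4)[:,:2].tolist())
for g in (0,.06,.12,.2): print(g,w2pix('wrist',(.59-.125*np.cos(g),.099,.1+.125*np.sin(g)),s).round(1))
save('top','t29');save('side','s29')
im=cv2.imread('pics/s29.png')[180:300,290:400]; cv2.imwrite('pics/s29z.png',cv2.resize(im,None,fx=5,fy=5,interpolation=cv2.INTER_CUBIC))
E
```

```text
t 34.30 pos [0.5353 0.0947 0.2615] ori [-3.14e+00  2.00e-03  2.40e-02] F [ 0.7  0.6 -0.3] w -0.0000
0.09 [[0.4655, 0.1003], [0.4649, 0.0843]]
0.095 [[0.4667, 0.1015], [0.4661, 0.0858]]
0.1 [[0.4678, 0.1027], [0.4672, 0.0873]]
0.105 [[0.469, 0.104], [0.4684, 0.0888]]
0.11 [[0.4701, 0.1052], [0.4696, 0.0903]]
0 [[237.4 220.2]]
0.06 [[235.6 222.5]]
0.12 [[234.3 225. ]]
0.2 [[233.3 228.4]]
```

View pics/s29z.png

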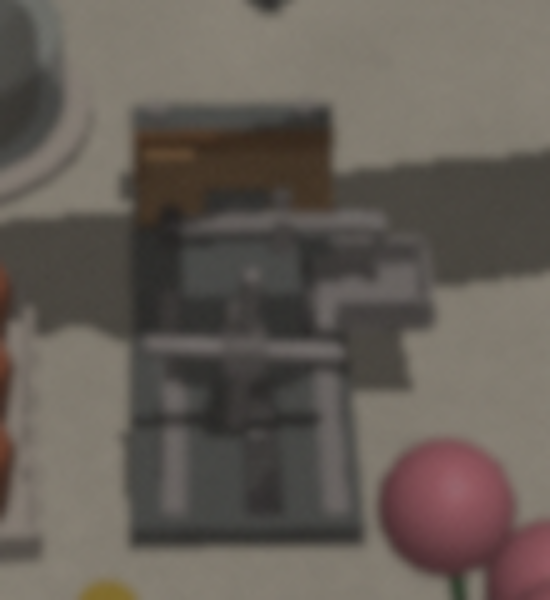

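```bash
python3 - <<'E'
from hand import *
print(fit((.5355,.0948,.2618),[(281,122),(404,122),(340.6,120.6)],(-3.14,.002,.024)))
s=r.sense()
# bar edges on jaw/bars in w28: jaw face top edge
Z=lambda x,y:(180+x/1.65,40+y/1.65)
for p,z in [((160,376),.06),((370,376),.06),((168,415),.045),((356,415),.045),((168,458),.045),((356,455),.045)]: print(p,pix2w('wrist',Z(*p),z,s).round(4))
E
```

```text
(array([0.0013, 0.5499, 0.1807]), array([3. , 2.4, 1. ]))
(160, 376) [[0.4921 0.0421 0.06  ]]
(370, 376) [[0.6148 0.045  0.06  ]]
(168, 415) [[0.4946 0.0101 0.045 ]]
(356, 415) [[0.6122 0.0126 0.045 ]]
(168, 458) [[ 0.494  -0.0207  0.045 ]]
(356, 455) [[ 0.6152 -0.0161  0.045 ]]
```

```bash
python3 - <<'E'
import cv2
im=cv2.imread('pics/w28.png')[250:380,260:420]; cv2.imwrite('pics/w28b.png',cv2.resize(im,None,fx=4.5,fy=4.5,interpolation=cv2.INTER_CUBIC))
E
```

```text
(no output)
```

View pics/w28b.png

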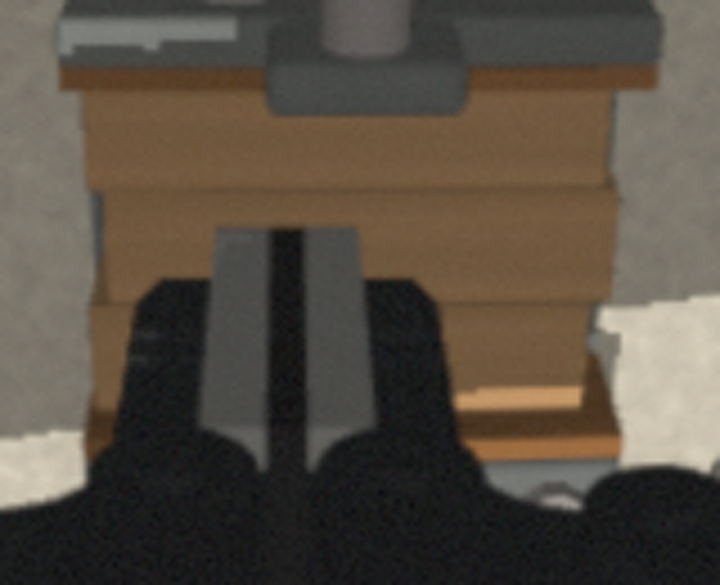

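Request:
apply_moves(
  increments=[
    [[0,0,0,0,0,0,0],[0,0,0,0,0,0,0],[0,0,0,0,0,0,0],[0,0,0,0,0,0,0],[0,0,0,0,0,0,0],[0,0,0,0,0,0,0],[0,0,0,0,0,0,0],[0,0,0,0,0,0,0],[0,0,0,0,0,0,0],[0,0,0,0,0,0,0],[0,0,0,0,0,0,0],[0,0,0,0,0,0,0]],
  ],
)

```text
time: 35.6
ee_pos: [0.5358, 0.0946, 0.2627]
orientation: [-3.14, 0.001, 0.024]
force: [-0.1, 0.8, -0.1]
grip_width: -0.0003
```

```bash
python3 - <<'E'
from h import *
s=st()
save('wrist','w30')
a=[cv2.resize(cv2.imread('pics/%s.png'%n)[95:165,265:425],None,fx=5,fy=5,interpolation=cv2.INTER_CUBIC) for n in ('w28','w30')]
cv2.imwrite('pics/cmp.png',cv2.resize(np.vstack(a),(800,700))[:600] if 0 else np.vstack([cv2.resize(x,(680,298)) for x in a]))
E
```

```text
t 35.60 pos [0.5358 0.0946 0.2627] ori [-3.14e+00  1.00e-03  2.40e-02] F [-0.1  0.8 -0.1] w -0.0003
```

View pics/cmp.png

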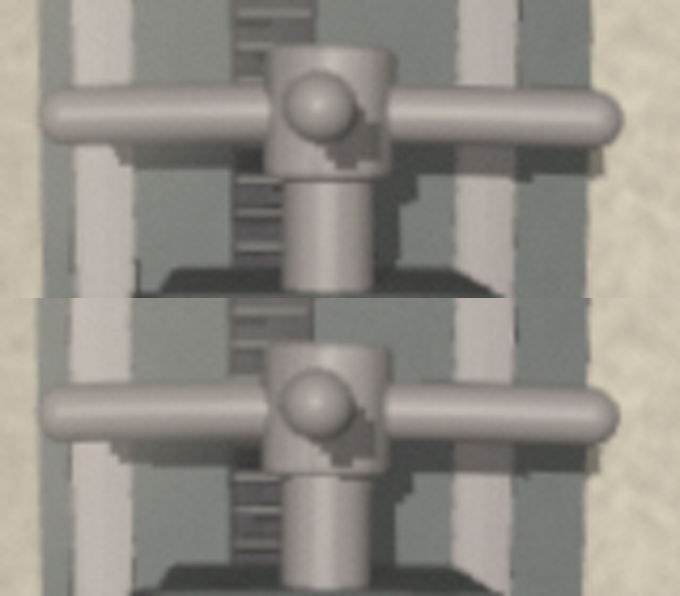

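```bash
python3 - <<'E'
from h import *
print(r.finish_job()); st()
E
```

```text
the job is handed in; nothing more can be done
None
the job is handed in; nothing more can be done
```

I completed every step of the job and handed it in at about 36 s of robot time. Two things are inferred rather than measured: how hard the jaw squeezes, and the exact lever angle.

**What I did:** I laid the three bars (only three were present) flat on the bed and pushed the first two against the fixed jaw. I then pressed the lever and slid the jaw up, which pushed the third bar against the others. Next I let the lever up, screwed the handle tight and swung the hasp over.

**Last checks:**
- **Bars:** The wrist picture shows them packed between the jaws, lying along them and within a few millimetres of centre.
- **Lever:** It is up. The rim of its tray measures about 75 mm high, about where it should be with the lever up. That is accurate to a few millimetres only.
- **Hasp:** It lies level between the prongs of its catch.
- **Other objects:** Nothing touched the cake, cups, bottle or vase. The gripper ended well clear of everything.

**Uncertain:** I could not read the squeeze directly. Turning the handle at the end took 12–15 N on the spokes, which is about the stated tight torque. After each tightening push it sprang back to roughly the same angle, and it then stood still between two pictures 1.3 s apart. The squeeze left is therefore what the screw's friction holds; I estimate about 60 N, above the 20 N needed.

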